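# Lay the supper tray with candle, salt and pepper

## Robot

A 6-joint arm with a two-finger parallel gripper is mounted at the origin on a cart in front of the work surface, level with it; the furniture and walls round the work are solid. World frame = base frame: x ahead of the robot, y to its left, z up, the work surface at z = 0. Lengths are in m, angles in rad, forces in N, time in s.
With the tool pointing down it reaches from about 0.25 to 0.775 m from the base axis. Payload 4 kg.
Tool frame: the origin (TCP) lies on the centre line of the jaws, within the pads' length; the fingertips stand 8 mm ahead of it and the grasp point (between the pads) lies 11 mm behind it; y points along the fingers, x is the direction in which the jaws open and shut, and the axes are right-handed (so a half turn about y gives the same grasp; the last joint's range is limited). The gripper opens to 94 mm and grips with 3 to 60 N. Pads are 16 mm wide; open, the fingers measure 119 mm over their backs; the gripper's body (75 mm by 177 mm) begins 78 mm behind the grasp point.
Start: joints at [1.204, 0.087, 1.371, -0, 1.684, -0.103], TCP at [0.143, 0.531, 0.214] pointing down, gripper open.
Joint ranges: [-3.1, 3.1], [-0.76, 2.03], [0.27, 2.55], [-1.08, 4.22], [0.17, 2.65], [-2.57, 2.57]. Speed limits (rad/s): [2.79, 2.79, 3.14, 3.14, 3.14, 3.14].

## Interface

Orientations are given as [roll, pitch, yaw] about the fixed x, y, z axes, in that order (R = Rz(yaw) Ry(pitch) Rx(roll)).
In Python, from bench import robot gives the robot as it stands.
- The arm moves only by the tool step_arm, never from a script. Its argument "commands" is a list of rows, each an object with "xyz": the shift along the world's x, y, z in m, a list of three; "twist": the turn, a rotation vector about the world's x, y, z in degrees, a list of three. In form: [{"xyz": [tx, ty, tz], "twist": [ax, ay, az]}, ...]. A call has 1 to 12 rows; each row is the pose to reach, as a shift and turn from the pose commanded when the call began; what a row does not reach only later rows make up. A row lasts 1/12 s, in which the tool goes at most 41.7 mm and 7.16 degrees, less where a joint would pass 70% of its speed; a pose out of reach is approached as far as the arm can. A call with a gripper value outside its range is refused whole. "fingers" is the closure in counts, from 0 (fully open) to 255 (shut), set as the call begins (left out, the last holds). The fingers move at their own pace and stop on an object; the grip force is fixed at half the most. Time passes only in rows, so rows that repeat a pose let the fingers close. It gives the time, the measured TCP pose, the force and the opening at its end, in the units of the state.
- robot.get_obs(): the state, without advancing time (a new reading comes with each control period).
- robot.snapshot(name): name is "scene" or "top"; returns (picture, depth): 400x640x3 uint8, red, green, blue; 400x640 float32, m along the optical axis (not along the pixel's ray), 0 where there is no reading.
- robot.camera_info(name): a dict with "fx", "fy", "cx", "cy" (pixels), "R" (3x3) and "t" (3): a world point X has camera coordinates R X + t. Camera axes: x right, y down, z forward; pixel columns grow to the right and rows downward; lengths in m; the calibration is good to about 2 mm. A picture is of the moment at which its call begins. camera_info takes no time and is no camera call.
- robot.close_job(): hands the job in, once; it reports no verdict.
The state is a dict: "time": time; "joint_positions": joint angles; "qvel": joint speeds; "joint_torque": joint torques, N m; "tool_pos": TCP position; "ee_rot": TCP orientation; "wrist_force": force on the tool from outside, world axes, zero at the start; "wrist_torque": the same for the moment, N m; "width": finger opening in m.
Only numpy, scipy, OpenCV 4.12 (cv2) and the standard library are available. Lean on these libraries where they do the work, as an engineer would, in place of code of your own. Each camera call takes 0.05 s, during which the arm holds its last target.

## Task

Lay the dark tray for supper: stand the wooden candle block in the middle of the tray and set the tealight centred on top of it. Then stand the salt jar on the tray midway between the candle block and the tray's left end, and the nearby pepper mill midway between the block and the tray's right end (left and right as the robot sees them), so that all stand upright in one row along the tray's long middle line. Leave the tray, the espresso cup, the nearby kitchen timer and the spice jar where they are.

Things in the scene. Friction and masses are not known exactly. Their poses are not given: they have to be found in the camera images.
- tray: Fixed flat dark metal serving tray, 150 mm (its x) by 230 mm (its y), floor 3 mm thick, rim 13 mm high and 3 mm thick all round. Origin: centre of its underside; z up; y runs along its length toward its left end as the robot sees it (the tray is turned at most 0.35 rad from square), x points away from the robot. Nothing stands on it at the start.
- candle_stand: Plain pale wooden candle block, loose, a round upright post 50 mm high and 50 mm in diameter with a foot 58 mm in diameter up to 13 mm high; flat top. Origin: centre of its underside, z up. 0.14 kg.
- tealight: Small tealight candle in a low round cup, loose, 38 mm in diameter, 15 mm high, standing upright on the worktop. Origin: centre of its underside, z up. 0.02 kg.
- salt_jar: Jar of white salt with a dark brown lid, loose, round, 59 mm in diameter, 85 mm high. Origin: centre of its underside, z up. 0.22 kg.
- mill: Dark turned-wood pepper mill, loose, 170 mm high, 58 mm in diameter at most; its round head, from 123 to 159 mm high, is 49 mm in diameter and carries a 12 mm knob on top; the head does not turn. It stands within 0.4 m of the tray; a look-alike far back, beyond the flowers, is not meant. Origin: centre of its underside, z up. 0.18 kg.
- cup: Striped espresso cup, loose bystander, 63 mm in diameter, 87 mm long with its ear, 52 mm high. Origin: its underside, z up. Leave it alone.
- timer: Round kitchen timer with a bar on its dial, loose bystander, 66 mm in diameter, 55 mm high, within 0.4 m of the tray (another stands farther back). Origin: centre of its underside, z up. Leave it alone.
- spice_jar: Slim spice jar with a pale cap, loose bystander, 44 mm in diameter, 100 mm high. Origin: centre of its underside, z up. Leave it alone.
Things that resemble listed ones, but are neither listed nor needed, are in the scene too. What is shaped like the salt_jar but pink or red is not meant.

How it is judged:
By the outcome, as a careful person would: the job done as asked, in the order asked, and still so for the second after the job is handed in, with the robot touching nothing.
It also fails if it takes over 128 s, if anything falls off the work surface, if the arm or the gripper's body presses on something with over 40 N, if the wrist force passes 120 N, or if a joint passes its speed limit or range.

## Working session

There is one attempt and no reset: what is moved stays moved. The work goes in short steps, Python scripts to look and compute and a tool call to move; the robot and the scene stay as the last step left them, time stands still between calls to the robot, and variables do not carry over. Pictures are saved under pics/ and viewed, and the job is handed in when it is done.

Besides the shell and the picture viewer there is one more tool, called by a JSON object that holds its "fn" and its "kwargs", one argument or row to a line. step_arm: Moves the arm, as the interface text tells. Its arguments: {"type":"object","properties":{"commands":{"type":"array"},"fingers":{"type":"number"}},"required":["commands"]}

```bash
mkdir -p pics; ls; python3 - <<'E'
from bench import robot
import cv2,numpy as np
o=robot.get_obs();print({k:np.round(v,3).tolist() for k,v in o.items()})
for n in("scene","top"):
    p,d=robot.snapshot(n);cv2.imwrite(f"pics/{n}0.png",p[:,:,::-1]);np.save(f"pics/{n}0.npy",d)
    c=robot.camera_info(n);print(n,{k:np.round(v,3).tolist() for k,v in c.items()}, "pos",np.round(-np.array(c['R']).T@np.array(c['t']),3))
E
```

```text
pics
{'time': 0.0, 'joint_positions': [1.204, 0.088, 1.372, -0.0, 1.684, -0.103], 'qvel': [-0.0, 0.0, -0.0, 0.001, -0.002, -0.001], 'joint_torque': [0.0, -34.019, -30.243, 0.072, 0.033, -0.0], 'tool_pos': [0.143, 0.53, 0.212], 'ee_rot': [-1.571, 0.002, 1.307], 'wrist_force': [0.284, -0.135, -0.292], 'wrist_torque': [-0.007, -0.027, -0.011], 'width': 0.094}
scene {'fx': 375.172, 'fy': 375.172, 'cx': 323.426, 'cy': 201.304, 'R': [[0.891, -0.454, 0.015], [-0.226, -0.474, -0.851], [0.393, 0.755, -0.525]], 't': [-0.485, 0.202, 1.028]} pos [ 0.074 -0.901  0.719]
top {'fx': 476.055, 'fy': 476.055, 'cx': 316.857, 'cy': 199.0, 'R': [[-0.016, -1.0, 0.013], [-0.994, 0.015, -0.108], [0.108, -0.015, -0.994]], 't': [0.079, 0.591, 1.705]} pos [0.405 0.095 1.758]
```

View pics/scene0.png

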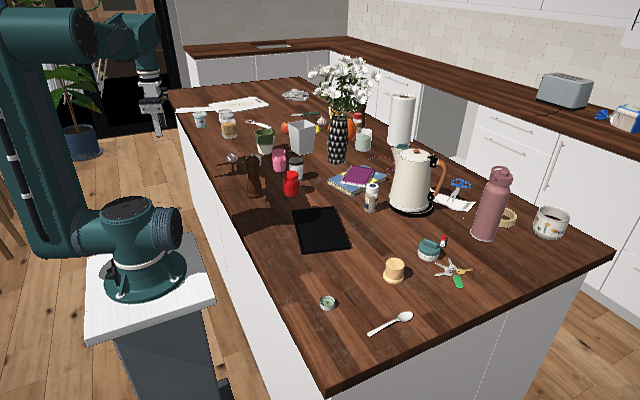

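View pics/top0.png

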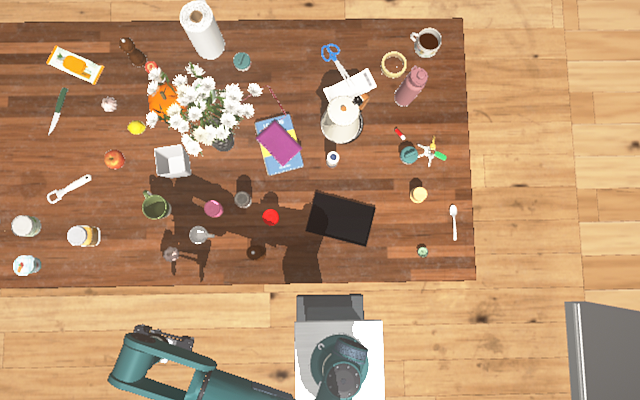

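```bash
python3 - <<'E'
import cv2
s=cv2.imread("pics/scene0.png");t=cv2.imread("pics/top0.png")
cv2.imwrite("pics/c1.png",cv2.resize(s[120:250,180:380],None,fx=4,fy=4,interpolation=cv2.INTER_CUBIC))
cv2.imwrite("pics/c2.png",cv2.resize(t[130:290,140:300],None,fx=3.7,fy=3.7,interpolation=cv2.INTER_CUBIC))
cv2.imwrite("pics/c3.png",cv2.resize(t[130:290,300:480],None,fx=3.7,fy=3.7,interpolation=cv2.INTER_CUBIC))
E
```

```text
(no output)
```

View pics/c1.png

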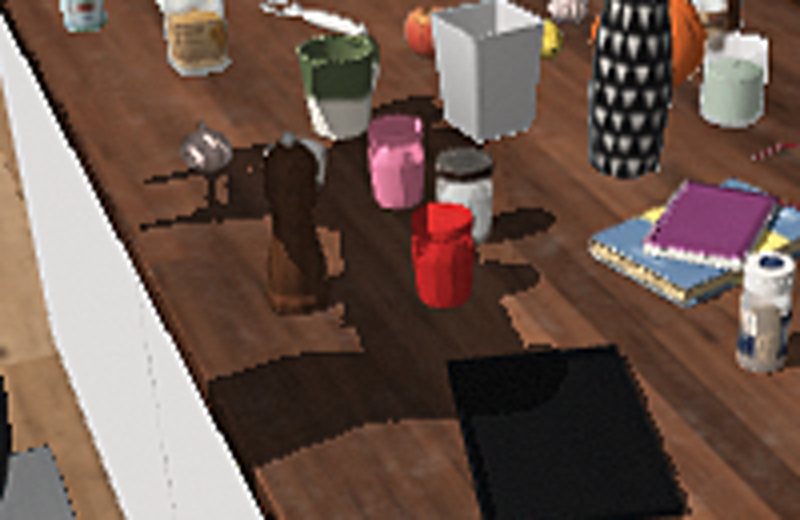

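View pics/c2.png

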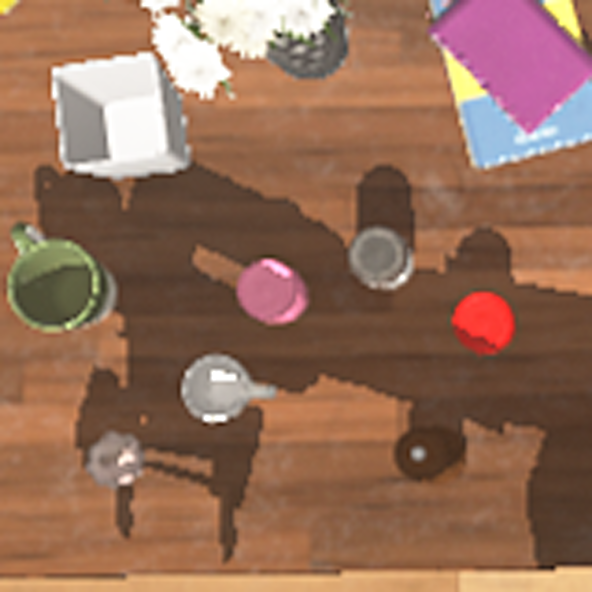

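View pics/c3.png

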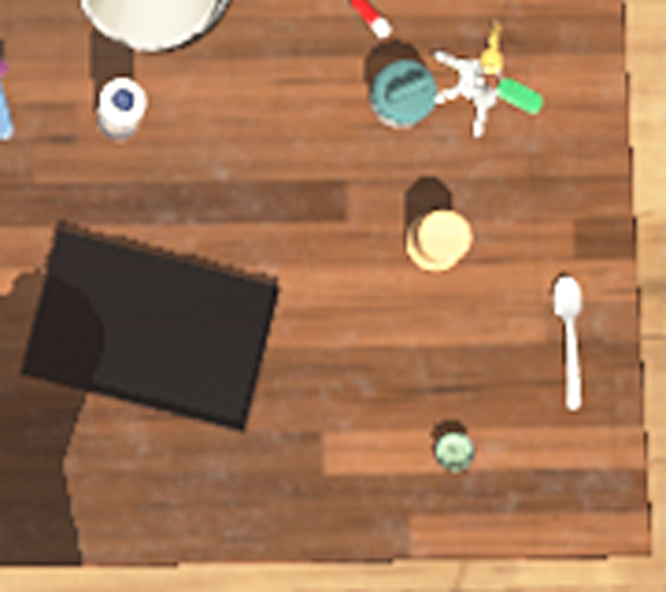

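```bash
cat > h.py <<'E'
import numpy as np,cv2
from bench import robot
def cam(n):
    c=robot.camera_info(n);return {k:np.array(v) for k,v in c.items()}
def ray(c,u,v,z):
    d=c['R'].T@np.array([(u-c['cx'])/c['fx'],(v-c['cy'])/c['fy'],1]);o=-c['R'].T@c['t']
    return o+d*(z-o[2])/d[2]
def proj(c,X):
    p=c['R']@np.array(X)+c['t'];return c['fx']*p[0]/p[2]+c['cx'],c['fy']*p[1]/p[2]+c['cy']
def cloud(c,d):
    v,u=np.mgrid[:d.shape[0],:d.shape[1]]
    P=np.stack([(u-c['cx'])/c['fx']*d,(v-c['cy'])/c['fy']*d,d],-1)-c['t']
    return P@c['R']   # R^T p
def near(P,d,x,y,r,z0,z1):
    m=(d>0)&(np.hypot(P[...,0]-x,P[...,1]-y)<r)&(P[...,2]>z0)&(P[...,2]<z1)
    return m
def fitc(m,c,h):
    # mask of disc at height h -> world centre
    cn,_=cv2.findContours(m.astype(np.uint8),cv2.RETR_EXTERNAL,cv2.CHAIN_APPROX_NONE)
    k=max(cn,key=cv2.contourArea);M=cv2.moments(m.astype(np.uint8),True)
    return ray(c,M['m10']/M['m00'],M['m01']/M['m00'],h)
E
python3 - <<'E'
from h import *
C={n:cam(n) for n in("scene","top")};D={n:np.load(f"pics/{n}0.npy") for n in C};P={n:cloud(C[n],D[n]) for n in C}
objs={'stand':(419,195,.05),'tea':(422,251,.015),'salt':(243,199,.085),'mill':(254,253,.17),'cup?':(198,235,.05),'garlic':(171,254,.03),'red':(270,216,.085),'pink':(213,208,.085),'timer':(408,154,.055),'spice':(333,158,.1),'kettle':(343,118,.2),'books':(278,145,.05),'vase':(222,138,.2)}
# table z check
for n in C:
    m=near(P[n],D[n],.35,-.1,.08,-.03,.03);print(n,'table z',np.median(P[n][m][:,2]),P[n][m][:,2].std())
for k,(u,v,h) in objs.items():
    g=ray(C['top'],u,v,h);out=[]
    for n in C:
        m=near(P[n],D[n],g[0],g[1],.05,.008,.4)
        if m.sum()==0: continue
        z=P[n][m][:,2];H=np.percentile(z,97)
        t=m&(abs(P[n][...,2]-H)<.006);Q=P[n][t]
        bx=P[n][m]
        out.append((n,int(t.sum()),round(float(H),3),np.round(Q[:,:2].mean(0),4).tolist(),np.round((bx[:,:2].min(0)+bx[:,:2].max(0))/2,3).tolist(),np.round(np.ptp(bx[:,:2],axis=0),3).tolist()))
    print(k,np.round(g,3).tolist(),out)
# tray
rgb=cv2.imread("pics/top0.png");g=rgb.max(2)
m=((g<58)).astype(np.uint8);m[:, :295]=0;m[:,390:]=0;m[:180]=0;m[255:]=0
hsv=cv2.cvtColor(rgb,cv2.COLOR_BGR2HSV);print(rgb[215,345],rgb[205,320],rgb[240,300])
cv2.imwrite("pics/traymask.png",m*255);
E
```

```text
scene table z -0.000641428399687848 0.003974407438437503
top table z -6.368360021111766e-05 0.004434077039701172
stand [0.599, -0.301, 0.05] [('scene', 195, 0.052, [0.6033, -0.3065], [0.604, -0.308], [0.054, 0.052]), ('top', 67, 0.057, [0.6074, -0.3032], [0.593, -0.296], [0.082, 0.085])]
tea [0.398, -0.312, 0.015] [('scene', 52, 0.016, [0.3942, -0.3141], [0.395, -0.315], [0.039, 0.04]), ('top', 20, 0.019, [0.4001, -0.3107], [0.397, -0.311], [0.087, 0.08])]
salt [0.591, 0.331, 0.085] [('scene', 83, 0.086, [0.5907, 0.331], [0.591, 0.331], [0.056, 0.058]), ('top', 87, 0.091, [0.5954, 0.3386], [0.589, 0.327], [0.063, 0.081])]
mill [0.401, 0.282, 0.17] [('scene', 42, 0.157, [0.402, 0.2797], [0.401, 0.275], [0.054, 0.04]), ('top', 23, 0.167, [0.4059, 0.2874], [0.406, 0.275], [0.083, 0.078])]
cup? [0.468, 0.496, 0.05] [('scene', 14, 0.052, [0.4847, 0.5016], [0.47, 0.495], [0.057, 0.052]), ('top', 52, 0.057, [0.4723, 0.4924], [0.465, 0.488], [0.079, 0.083])]
garlic [0.402, 0.597, 0.03] [('scene', 11, 0.049, [0.3987, 0.5961], [0.401, 0.588], [0.053, 0.044]), ('top', 30, 0.05, [0.4015, 0.5984]
[... 554 characters left out ...]
0.011, 0.1] [('scene', 67, 0.101, [0.7322, 0.0081], [0.731, 0.007], [0.042, 0.042]), ('top', 45, 0.106, [0.7351, 0.0124], [0.729, 0.008], [0.083, 0.086])]
kettle [0.846, -0.02, 0.2] [('scene', 201, 0.205, [0.8549, -0.0261], [0.846, -0.023], [0.094, 0.094]), ('top', 129, 0.212, [0.8639, -0.0172], [0.846, -0.021], [0.099, 0.097])]
books [0.791, 0.208, 0.05] [('scene', 222, 0.036, [0.7915, 0.2062], [0.79, 0.209], [0.097, 0.098]), ('top', 184, 0.041, [0.7903, 0.2071], [0.79, 0.209], [0.098, 0.096])]
vase [0.783, 0.384, 0.2] [('scene', 23, 0.383, [0.7519, 0.4042], [0.784, 0.387], [0.096, 0.093]), ('top', 73, 0.396, [0.7583, 0.407], [0.786, 0.385], [0.094, 0.097])]
[42 45 51] [44 47 54] [41 59 86]
```

View pics/traymask.png

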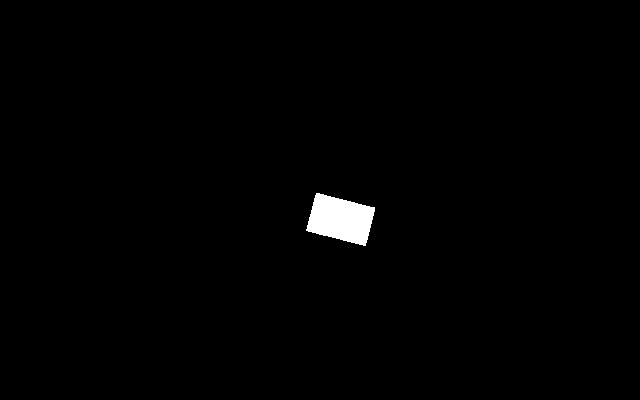

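```bash
python3 - <<'E'
from h import *
def rect(n,img,roi,thr):
    c=cam(n);g=img.max(2);m=np.zeros(g.shape,np.uint8);a,b,e,f=roi;m[b:f,a:e]=(g[b:f,a:e]<thr)
    m=cv2.morphologyEx(m,cv2.MORPH_OPEN,np.ones((3,3),np.uint8))
    cn,_=cv2.findContours(m,cv2.RETR_EXTERNAL,cv2.CHAIN_APPROX_NONE);k=max(cn,key=cv2.contourArea)
    for z in(0,.013):
        W=np.array([ray(c,u,v,z)[:2] for u,v in k[:,0].astype(float)])
        r=cv2.minAreaRect((W*1000).astype(np.float32));print(n,z,r)
        q=cv2.approxPolyDP(k,4,True)[:,0]
        print(q.tolist(),np.round([ray(c,u,v,z)[:2] for u,v in q.astype(float)],3).tolist())
rect("top",cv2.imread("pics/top0.png"),(295,180,390,255),58)
rect("scene",cv2.imread("pics/scene0.png"),(285,195,360,262),40)
E
```

```text
top 0 ((520.6783447265625, -16.763290405273438), (228.0873260498047, 147.59861755371094), 74.74606323242188)
[[316, 193], [307, 230], [365, 245], [374, 207]] [[0.618, 0.072], [0.481, 0.107], [0.423, -0.106], [0.563, -0.143]]
top 0.013 ((519.819580078125, -15.939407348632812), (226.40087890625, 146.50726318359375), 74.74609375)
[[316, 193], [307, 230], [365, 245], [374, 207]] [[0.617, 0.072], [0.481, 0.107], [0.423, -0.104], [0.562, -0.141]]
scene 0 ((525.3917236328125, -6.8295745849609375), (248.52752685546875, 155.65162658691406), 74.95840454101562)
[[292, 210], [302, 253], [350, 248], [333, 207]] [[0.487, 0.129], [0.422, -0.101], [0.563, -0.143], [0.626, 0.084]]
scene 0.013 ((517.2239990234375, -22.999420166015625), (244.0312957763672, 152.83567810058594), 74.95843505859375)
[[292, 210], [302, 253], [350, 248], [333, 207]] [[0.479, 0.11], [0.416, -0.115], [0.554, -0.157], [0.616, 0.066]]
```

```bash
python3 - <<'E'
from h import *
C={n:cam(n) for n in("scene","top")};D={n:np.load(f"pics/{n}0.npy") for n in C};P={n:cloud(C[n],D[n]) for n in C}
for k,x,y,H in(('stand',.602,-.304,.05),('tea',.396,-.313,.015),('salt',.591,.332,.085),('mill',.402,.281,.159),('red',.527,.235,.085),('spice',.732,.009,.1)):
    for n in C:
        m=near(P[n],D[n],x,y,.045,H-.008,H+.02)
        n_,lab,st,ce=cv2.connectedComponentsWithStats(m.astype(np.uint8));i=1+np.argmax(st[1:,4])
        cn,_=cv2.findContours((lab==i).astype(np.uint8),0,1);(e)=cv2.fitEllipse(max(cn,key=len))
        W=np.array([ray(C[n],*q,H)[:2] for q in max(cn,key=len)[:,0].astype(float)])
        A=np.c_[2*W,np.ones(len(W))];s=np.linalg.lstsq(A,(W**2).sum(1),rcond=None)[0]
        print(k,n,st[i,4],'centroid',np.round(ray(C[n],*ce[i],H)[:2],4),'circ',np.round(s[:2],4),'r',round(float(np.sqrt(s[2]+s[0]**2+s[1]**2)),4))
for n in C:
    Q=P[n][(D[n]>0)&(P[n][...,2]>.1)];dd=Q[:,:2]-[.591,.331];u=dd@[.965,-.263];v=dd@[.263,.965]
    m=(abs(v)<.08)&(u>-.1)&(u<.35)
    for lo in np.arange(0.03,.2,.02):
        mm=m&(u>=lo)&(u<lo+.02); print(n,round(lo,2),mm.sum(), Q[mm][:,2].min() if mm.any() else '',Q[mm][:,2].max() if mm.any() else '')
E
```

```text
stand scene 214 centroid [ 0.6015 -0.3085] circ [ 0.6018 -0.3079] r 0.0258
stand top 147 centroid [ 0.6068 -0.3014] circ [ 0.6068 -0.3013] r 0.0235
tea scene 115 centroid [ 0.3932 -0.317 ] circ [ 0.3929 -0.3176] r 0.0198
tea top 67 centroid [ 0.3986 -0.3118] circ [ 0.4004 -0.3113] r 0.0192
salt scene 91 centroid [0.5883 0.3269] circ [0.5884 0.3276] r 0.0301
salt top 198 centroid [0.5933 0.3363] circ [0.5934 0.3362] r 0.0268
mill scene 53 centroid [0.4007 0.2757] circ [0.4008 0.2785] r 0.0215
mill top 99 centroid [0.4055 0.2868] circ [0.4057 0.2872] r 0.0175
red scene 108 centroid [0.5232 0.2274] circ [0.5237 0.2274] r 0.0295
red top 195 centroid [0.5286 0.2378] circ [0.5285 0.2377] r 0.0263
spice scene 78 centroid [0.7293 0.004 ] circ [0.7295 0.0044] r 0.0222
spice top 110 centroid [0.7355 0.0128] circ [0.7357 0.0127] r 0.0196
scene 0.03 0  
scene 0.05 0  
scene 0.07 0  
scene 0.09 0  
scene 0.11 0  
scene 0.13 2 0.2675996043196615 0.3075134091012568
scene 0.15 19 0.2558454567048971 0.39238166024588217
scene 0.17 69 0.2853695303757517 0.41173521594348744
scene 0.19 75 0.2518393957866071 0.4133293203698334
top 0.03 0  
top 0.05 0  
top 0.07 0  
top 0.09 0  
top 0.11 0  
top 0.13 2 0.26902983184441903 0.30700783301966394
top 0.15 34 0.2523218077631839 0.3251495318899593
top 0.17 138 0.2541516976166017 0.42036848802117377
top 0.19 95 0.2679447933483458 0.41934407562386594
```

```bash
python3 - <<'E'
from h import *
C={n:cam(n) for n in("scene","top")}
t=cv2.imread("pics/top0.png");s=cv2.imread("pics/scene0.png")
# red jar in top by rgb: mask centroid
b=t.astype(int);m=(b[...,2]>120)&(b[...,1]<60)&(b[...,0]<70);m[:200]=0;m[232:]=0;m[:,:255]=0;m[:,290:]=0
y,x=np.nonzero(m);print('red top px',x.mean(),y.mean(),x.min(),x.max(),y.min(),y.max(),ray(C['top'],x.mean(),y.mean(),.08))
D=np.load("pics/top0.npy");P=cloud(C['top'],D);q=(P[...,2]>.06)&(P[...,2]<.12);q[:200]=0;q[232:]=0;q[:,:255]=0;q[:,290:]=0
y,x=np.nonzero(q);print('depth px',x.mean(),y.mean(),x.min(),x.max(),y.min(),y.max())
# crops for hand picking
def crop(im,x0,y0,w,h,f,name): cv2.imwrite(name,cv2.resize(im[y0:y0+h,x0:x0+w],None,fx=f,fy=f,interpolation=cv2.INTER_NEAREST))
a=[cv2.resize(t[y-20:y+20,x-20:x+20],(400,400),interpolation=0) for x,y in((419,195),(422,251))]
b=[cv2.resize(s[y-20:y+20,x-20:x+20],(400,400),interpolation=0) for x,y in((395,268),(328,303))]
cv2.imwrite("pics/cr1.png",cv2.resize(np.vstack([np.hstack(a),np.hstack(b)]),(600,600),interpolation=0))
a=[cv2.resize(t[y-20:y+20,x-20:x+20],(400,400),interpolation=0) for x,y in((243,199),(256,253))]
b=[cv2.resize(s[y-20:y+20,x-20:x+20],(400,400),interpolation=0) for x,y in((296,168),(254,175))]
cv2.imwrite("pics/cr2.png",cv2.resize(np.vstack([np.hstack(a),np.hstack(b)]),(600,600),interpolation=0))
E
```

```text
red top px 270.70992366412213 218.34351145038167 262 278 209 225 [0.52098117 0.23394826 0.08      ]
depth px 269.77033492822966 216.11483253588517 262 278 208 224
```

View pics/cr1.png

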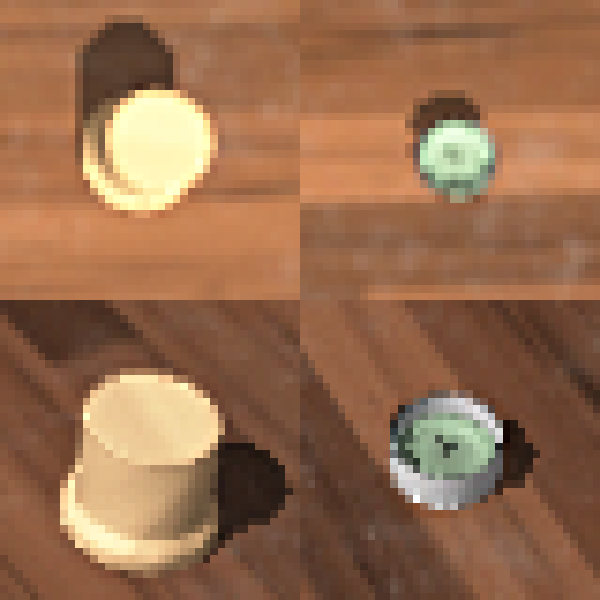

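View pics/cr2.png

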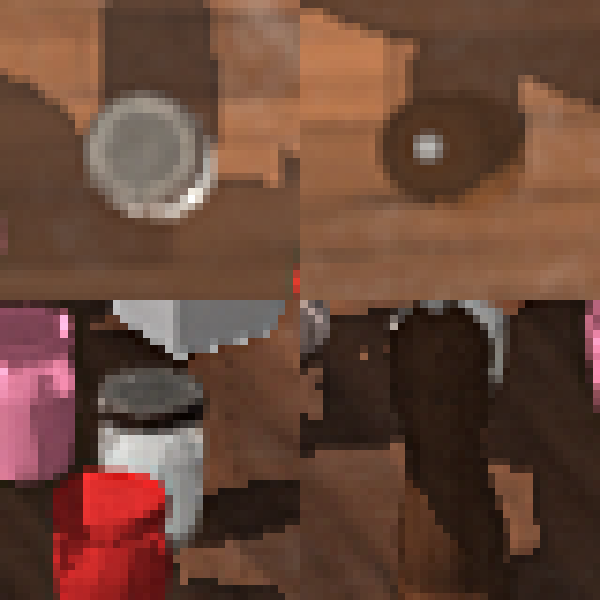

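```bash
python3 - <<'E'
from h import *
C={n:cam(n) for n in("scene","top")}
for k,n,u,v,z in(('stand','top',420,193.3,.05),('stand','scene',394.9,263.2,.05),('tea','top',422.3,251.7,.013),('tea','scene',327.2,299.8,.015),('salt','top',241.4,198.2,.085),('salt','scene',295.5,160.8,.085),('mill','top',252.6,252.2,.168),('red','top',270.,217,.085)):
    print(k,n,np.round(ray(C[n],u,v,z)[:2],4))
s=cv2.imread("pics/scene0.png");cv2.imwrite("pics/mill.png",cv2.resize(np.clip(s[148:202,235:275].astype(float)*2.5,0,255).astype(np.uint8),None,fx=10,fy=10,interpolation=0))
E
```

```text
stand top [ 0.6056 -0.3045]
stand scene [ 0.6047 -0.3045]
tea top [ 0.395 -0.313]
tea scene [ 0.3964 -0.3118]
salt top [0.5934 0.3364]
salt scene [0.587  0.3255]
mill top [0.4034 0.2872]
red top [0.5254 0.236 ]
```

View pics/mill.png

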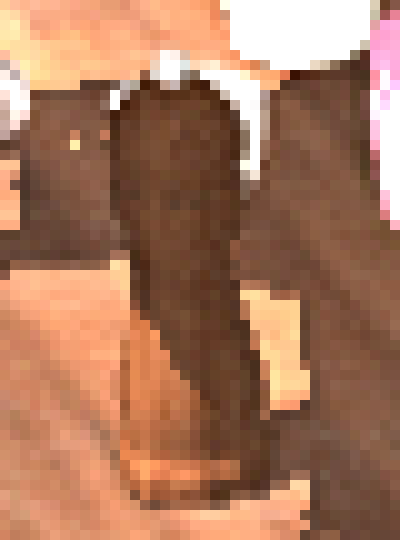

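```bash
python3 - <<'E'
from h import *
C={n:cam(n) for n in("scene","top")}
print(ray(C['scene'],251.6,154.5,.166))
print(proj(C['scene'],(.403,.286,.166)),proj(C['scene'],(.5925,.335,.085)),proj(C['scene'],(.5925,.335,0)),proj(C['scene'],(.403,.286,0)))
for y in range(150,182,2):
  pass
s=cv2.imread("pics/scene0.png");cv2.imwrite("pics/salt.png",cv2.resize(np.clip(s[145:200,275:320].astype(float)*1.5,0,255).astype(np.uint8),None,fx=10,fy=10,interpolation=0))
E
```

```text
[0.40298473 0.28044888 0.166     ]
(np.float64(251.11482021090916), np.float64(153.89840228141824)) (np.float64(295.8209346327183), np.float64(159.59138001870065)) (np.float64(296.310472514007), np.float64(178.749814348144)) (np.float64(254.92378153998166), np.float64(194.64311320225139))
```

View pics/salt.png

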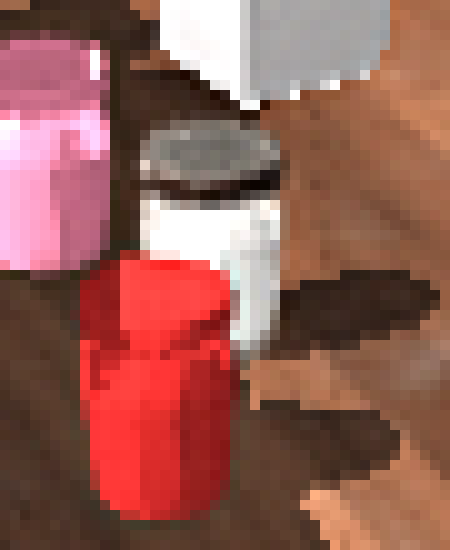

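{"fn": "step_arm", "kwargs": {
  "commands": [
    {"xyz":[0.02,-0.03,0.02],"twist":[0,0,-7]},
    {"xyz":[0.04,-0.06,0.04],"twist":[0,0,-14]},
    {"xyz":[0.06,-0.095,0.04],"twist":[0,0,-21]},
    {"xyz":[0.08,-0.13,0.04],"twist":[0,0,-28]},
    {"xyz":[0.1,-0.165,0.04],"twist":[0,0,-35]},
    {"xyz":[0.12,-0.2,0.04],"twist":[0,0,-42]},
    {"xyz":[0.14,-0.235,0.04],"twist":[0,0,-49]},
    {"xyz":[0.16,-0.27,0.04],"twist":[0,0,-56]},
    {"xyz":[0.18,-0.305,0.04],"twist":[0,0,-63]},
    {"xyz":[0.2,-0.34,0.04],"twist":[0,0,-70]},
    {"xyz":[0.22,-0.375,0.04],"twist":[0,0,-77]},
    {"xyz":[0.24,-0.41,0.04],"twist":[0,0,-84]}
  ],
  "fingers": 0
}}

```text
time: 1.1
tool_pos: [0.3837, 0.1191, 0.2533]
ee_rot: [-1.571, -0.0, -0.165]
wrist_force: [0.6, -0.1, 0.9]
width: 0.0946
```

{"fn": "step_arm", "kwargs": {
  "commands": [
    {"xyz":[0.018,-0.035,0],"twist":[0,0,-6.1]},
    {"xyz":[0.036,-0.07,0],"twist":[0,0,-6.1]},
    {"xyz":[0.054,-0.105,0],"twist":[0,0,-6.1]},
    {"xyz":[0.072,-0.14,0],"twist":[0,0,-6.1]},
    {"xyz":[0.09,-0.175,0],"twist":[0,0,-6.1]},
    {"xyz":[0.108,-0.21,0],"twist":[0,0,-6.1]},
    {"xyz":[0.126,-0.245,0],"twist":[0,0,-6.1]},
    {"xyz":[0.144,-0.28,0],"twist":[0,0,-6.1]},
    {"xyz":[0.162,-0.315,0],"twist":[0,0,-6.1]},
    {"xyz":[0.18,-0.35,-0.02],"twist":[0,0,-6.1]},
    {"xyz":[0.2,-0.39,-0.04],"twist":[0,0,-6.1]},
    {"xyz":[0.221,-0.4236,-0.06],"twist":[0,0,-6.1]}
  ]
}}

```text
time: 2.1
tool_pos: [0.599, -0.2952, 0.1982]
ee_rot: [-1.571, -0.0, -0.266]
wrist_force: [0.6, 0.2, 1.0]
width: 0.0942
```

{"fn": "step_arm", "kwargs": {
  "commands": [
    {"xyz":[0,0,-0.03],"twist":[0,0,0]},
    {"xyz":[0,0,-0.06],"twist":[0,0,0]},
    {"xyz":[0,0,-0.07],"twist":[0,0,0]},
    {"xyz":[0,0,-0.08],"twist":[0,0,0]},
    {"xyz":[0,0,-0.08],"twist":[0,0,0]}
  ]
}}

```text
time: 2.52
tool_pos: [0.5977, -0.2922, 0.117]
ee_rot: [-1.57, 0.004, -0.265]
wrist_force: [0.7, -0.8, 0.3]
width: 0.0943
```

```bash
cat > look.py <<'E'
import sys
from h import *
tag=sys.argv[1];boxes=[tuple(map(int,a.split(','))) for a in sys.argv[2:]]  # t/s handled by order: top, scene
o=robot.get_obs();print({k:np.round(o[k],4).tolist() for k in('time','joint_positions','tool_pos','ee_rot','wrist_force','width')})
ims=[]
for n,b in zip(("top","scene"),boxes):
    p,d=robot.snapshot(n);p=p[:,:,::-1];cv2.imwrite(f"pics/{tag}_{n}.png",p);np.save(f"pics/{tag}_{n}.npy",d)
    x,y,w=b;ims.append(cv2.resize(p[max(y-w,0):y+w,max(x-w,0):x+w],(400,400),interpolation=0))
cv2.imwrite(f"pics/{tag}.png",np.hstack(ims))
E
python3 look.py a 419,195,30 395,250,30
```

```text
{'time': 2.5167, 'joint_positions': [-0.5398, 0.3795, 1.21, 0.0, 1.5557, -0.2747], 'tool_pos': [0.5977, -0.2922, 0.117], 'ee_rot': [-1.5698, 0.0036, -0.2651], 'wrist_force': [0.6798, -0.7637, 0.3297], 'width': 0.0943}
```

View pics/a.png

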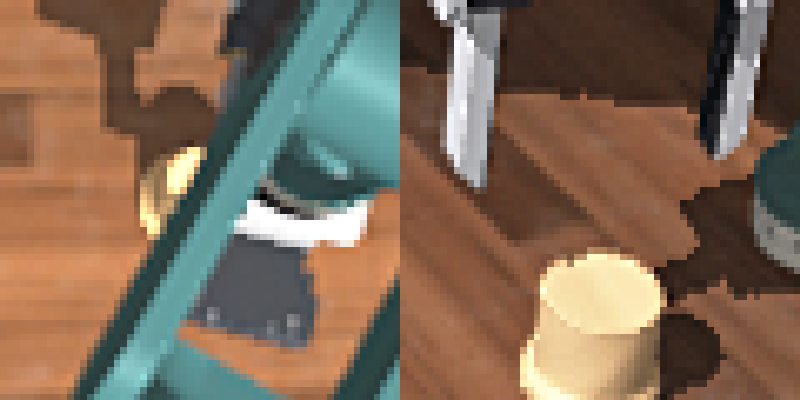

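{"fn": "step_arm", "kwargs": {
  "commands": [
    {"xyz":[0.004,-0.006,0],"twist":[0,0,0]},
    {"xyz":[0.0073,-0.0123,0],"twist":[0,0,0]},
    {"xyz":[0.0073,-0.0123,0],"twist":[0,0,0]},
    {"xyz":[0.0073,-0.0123,0],"twist":[0,0,0]}
  ]
}}

```text
time: 2.95
tool_pos: [0.6065, -0.3061, 0.1202]
ee_rot: [-1.571, -0.002, -0.266]
wrist_force: [0.6, 0.6, 0.7]
width: 0.0939
```

```bash
python3 look.py b 419,195,30 395,250,30
```

```text
{'time': 2.95, 'joint_positions': [-0.5508, 0.4049, 1.1694, -0.0, 1.5652, -0.2847], 'tool_pos': [0.6065, -0.3061, 0.1202], 'ee_rot': [-1.5714, -0.002, -0.266], 'wrist_force': [0.5904, 0.5641, 0.6583], 'width': 0.0939}
```

View pics/b.png

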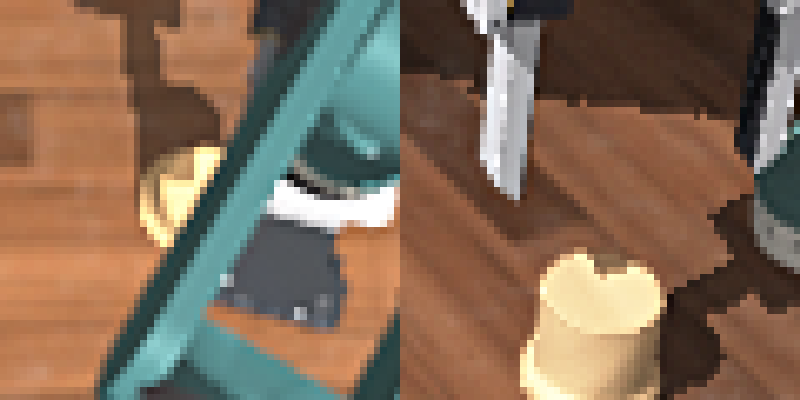

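{"fn": "step_arm", "kwargs": {
  "commands": [
    {"xyz":[-0.001,0.001,-0.025],"twist":[0,0,0]},
    {"xyz":[-0.001,0.001,-0.05],"twist":[0,0,0]},
    {"xyz":[-0.001,0.001,-0.075],"twist":[0,0,0]},
    {"xyz":[-0.001,0.001,-0.09],"twist":[0,0,0]},
    {"xyz":[-0.001,0.001,-0.096],"twist":[0,0,0]},
    {"xyz":[-0.001,0.001,-0.096],"twist":[0,0,0]},
    {"xyz":[-0.001,0.001,-0.096],"twist":[0,0,0]}
  ]
}}

```text
time: 3.63
tool_pos: [0.6053, -0.3045, 0.0237]
ee_rot: [-1.571, -0.001, -0.265]
wrist_force: [-0.1, -0.2, 0.9]
width: 0.0941
```

```bash
python3 look.py c 419,195,30 395,250,30
```

```text
{'time': 3.6333, 'joint_positions': [-0.5497, 0.4639, 1.2853, 0.0001, 1.3916, -0.2842], 'tool_pos': [0.6053, -0.3045, 0.0237], 'ee_rot': [-1.571, -0.0008, -0.2655], 'wrist_force': [-0.0887, -0.2101, 0.8822], 'width': 0.0941}
```

View pics/c.png

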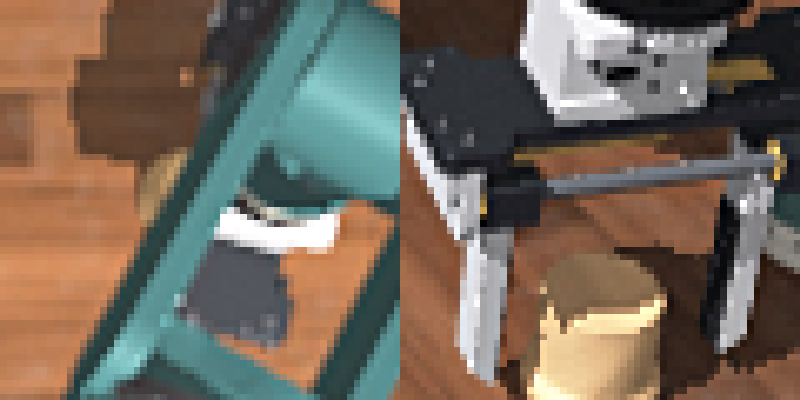

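{"fn": "step_arm", "kwargs": {
  "commands": [
    {"xyz":[0,0,0],"twist":[0,0,0]},
    {"xyz":[0,0,0],"twist":[0,0,0]},
    {"xyz":[0,0,0],"twist":[0,0,0]},
    {"xyz":[0,0,0],"twist":[0,0,0]},
    {"xyz":[0,0,0],"twist":[0,0,0]},
    {"xyz":[0,0,0],"twist":[0,0,0]},
    {"xyz":[0,0,0],"twist":[0,0,0]},
    {"xyz":[0,0,0],"twist":[0,0,0]},
    {"xyz":[0,0,0],"twist":[0,0,0]},
    {"xyz":[0,0,0],"twist":[0,0,0]}
  ],
  "fingers": 255
}}

```text
time: 4.57
tool_pos: [0.6048, -0.3042, 0.023]
ee_rot: [-1.571, 0.0, -0.266]
wrist_force: [-0.7, 0.3, 0.2]
width: 0.0497
```

```bash
python3 look.py d 419,195,30 395,250,30
```

```text
{'time': 4.5667, 'joint_positions': [-0.5498, 0.4642, 1.2863, -0.0, 1.3914, -0.2842], 'tool_pos': [0.6048, -0.3042, 0.023], 'ee_rot': [-1.5707, 0.0003, -0.2655], 'wrist_force': [-0.6855, 0.2843, 0.1999], 'width': 0.0497}
```

View pics/d.png

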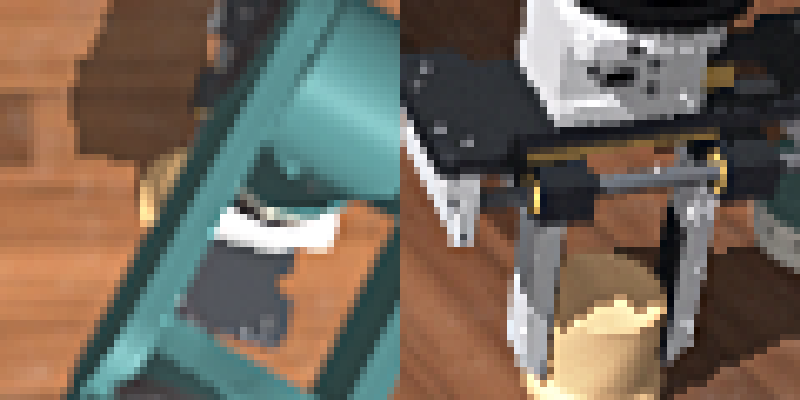

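{"fn": "step_arm", "kwargs": {
  "commands": [
    {"xyz":[0,0,0.02],"twist":[0,0,0]},
    {"xyz":[0,0,0.04],"twist":[0,0,0]},
    {"xyz":[-0.007,0.024,0.05],"twist":[0,0,0]},
    {"xyz":[-0.016,0.054,0.05],"twist":[0,0,0]},
    {"xyz":[-0.025,0.084,0.05],"twist":[0,0,0]},
    {"xyz":[-0.034,0.114,0.05],"twist":[0,0,0]},
    {"xyz":[-0.043,0.144,0.05],"twist":[0,0,0]},
    {"xyz":[-0.052,0.174,0.05],"twist":[0,0,0]},
    {"xyz":[-0.061,0.204,0.05],"twist":[0,0,0]},
    {"xyz":[-0.07,0.234,0.05],"twist":[0,0,0]},
    {"xyz":[-0.079,0.264,0.05],"twist":[0,0,0]},
    {"xyz":[-0.085,0.2874,0.05],"twist":[0,0,0]}
  ]
}}

```text
time: 5.67
tool_pos: [0.5186, -0.0147, 0.0725]
ee_rot: [-1.57, 0.001, -0.265]
wrist_force: [-0.1, -0.1, -1.5]
width: 0.0496
```

{"fn": "step_arm", "kwargs": {
  "commands": [
    {"xyz":[0,0,-0.015],"twist":[0,0,0]},
    {"xyz":[0,0,-0.03],"twist":[0,0,0]},
    {"xyz":[0,0,-0.03],"twist":[0,0,0]},
    {"xyz":[0,0,-0.03],"twist":[0,0,0]},
    {"xyz":[0,0,-0.03],"twist":[0,0,0]}
  ]
}}

```text
time: 6.08
tool_pos: [0.5203, -0.0172, 0.0434]
ee_rot: [-1.571, -0.001, -0.266]
wrist_force: [-0.1, 0.7, -0.8]
width: 0.0493
```

```bash
python3 look.py e 345,215,40 320,225,40
```

```text
{'time': 6.0833, 'joint_positions': [-0.1419, 0.12, 1.6815, 0.0, 1.3395, 0.1239], 'tool_pos': [0.5203, -0.0172, 0.0434], 'ee_rot': [-1.5707, -0.0006, -0.2658], 'wrist_force': [-0.0533, 0.7418, -0.7661], 'width': 0.0493}
```

View pics/e.png

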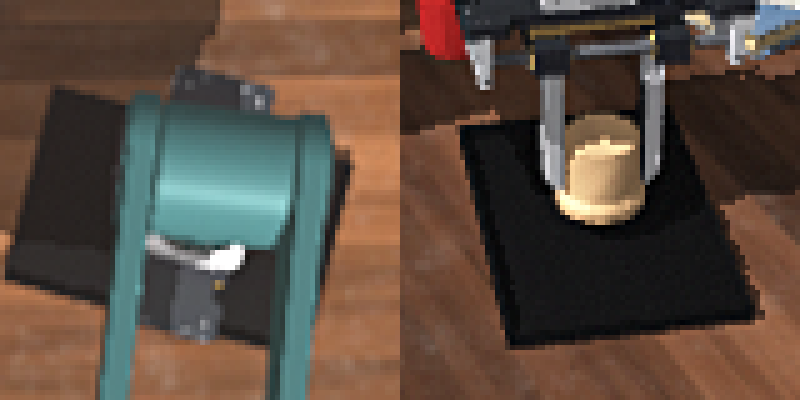

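{"fn": "step_arm", "kwargs": {
  "commands": [
    {"xyz":[0,0,-0.006],"twist":[0,0,0]},
    {"xyz":[0,0,-0.012],"twist":[0,0,0]},
    {"xyz":[0,0,-0.0165],"twist":[0,0,0]},
    {"xyz":[0,0,-0.0165],"twist":[0,0,0]},
    {"xyz":[0,0,-0.0165],"twist":[0,0,0]}
  ]
}}

```text
time: 6.6
tool_pos: [0.5196, -0.0169, 0.026]
ee_rot: [-1.571, 0.001, -0.266]
wrist_force: [-0.1, -0.2, -2.0]
width: 0.0495
```

{"fn": "step_arm", "kwargs": {
  "commands": [
    {"xyz":[0,0,0],"twist":[0,0,0]},
    {"xyz":[0,0,0],"twist":[0,0,0]},
    {"xyz":[0,0,0],"twist":[0,0,0]},
    {"xyz":[0,0,0],"twist":[0,0,0]},
    {"xyz":[0,0,0],"twist":[0,0,0]},
    {"xyz":[0,0,0],"twist":[0,0,0]},
    {"xyz":[0,0,0.03],"twist":[0,0,0]},
    {"xyz":[0,0,0.06],"twist":[0,0,0]},
    {"xyz":[0,0,0.09],"twist":[0,0,0]},
    {"xyz":[0,0,0.12],"twist":[0,0,0]},
    {"xyz":[0,-0.03,0.14],"twist":[0,0,0]},
    {"xyz":[-0.01,-0.06,0.14],"twist":[0,0,0]}
  ],
  "fingers": 0
}}

```text
time: 7.6
tool_pos: [0.5138, -0.0773, 0.1728]
ee_rot: [-1.57, -0.012, -0.262]
wrist_force: [0.8, -0.6, -0.5]
width: 0.0938
```

{"fn": "step_arm", "kwargs": {
  "commands": [
    {"xyz":[-0.012,-0.025,0],"twist":[0,0,0]},
    {"xyz":[-0.027,-0.055,0],"twist":[0,0,0]},
    {"xyz":[-0.042,-0.085,0],"twist":[0,0,0]},
    {"xyz":[-0.057,-0.115,0],"twist":[0,0,0]},
    {"xyz":[-0.072,-0.145,-0.02],"twist":[0,0,0]},
    {"xyz":[-0.087,-0.175,-0.04],"twist":[0,0,0]},
    {"xyz":[-0.1,-0.205,-0.06],"twist":[0,0,0]},
    {"xyz":[-0.11,-0.225,-0.08],"twist":[0,0,0]},
    {"xyz":[-0.114,-0.2354,-0.09],"twist":[0,0,0]},
    {"xyz":[-0.114,-0.2354,-0.09],"twist":[0,0,0]},
    {"xyz":[-0.114,-0.2354,-0.09],"twist":[0,0,0]},
    {"xyz":[-0.114,-0.2354,-0.09],"twist":[0,0,0]}
  ]
}}

```text
time: 8.6
tool_pos: [0.3972, -0.3118, 0.0778]
ee_rot: [-1.571, -0.002, -0.264]
wrist_force: [-0.2, 0.1, 0.6]
width: 0.0939
```

```bash
python3 look.py f 345,215,40 320,225,40; python3 - <<'E'
import cv2
s=cv2.imread("pics/f_scene.png");cv2.imwrite("pics/f2.png",cv2.resize(s[260:330,290:370],None,fx=7,fy=7,interpolation=0))
E
```

```text
{'time': 8.6, 'joint_positions': [-0.7785, 0.0541, 1.6796, 0.0008, 1.4059, -0.5141], 'tool_pos': [0.3972, -0.3118, 0.0778], 'ee_rot': [-1.571, -0.0021, -0.2645], 'wrist_force': [-0.2163, 0.0863, 0.5923], 'width': 0.0939}
```

View pics/f.png

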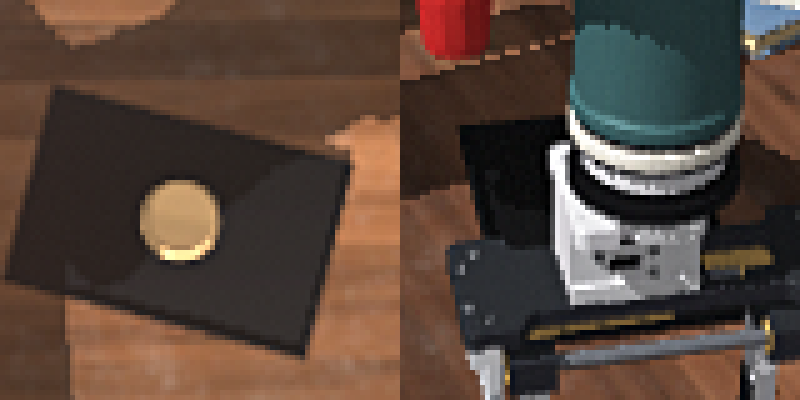

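View pics/f2.png

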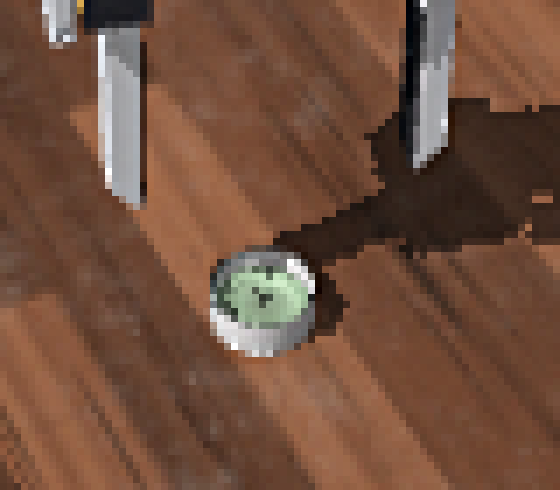

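{"fn": "step_arm", "kwargs": {
  "commands": [
    {"xyz":[-0.001,0,-0.02],"twist":[0,0,0]},
    {"xyz":[-0.001,0,-0.04],"twist":[0,0,0]},
    {"xyz":[-0.001,0,-0.055],"twist":[0,0,0]},
    {"xyz":[-0.001,0,-0.066],"twist":[0,0,0]},
    {"xyz":[-0.001,0,-0.066],"twist":[0,0,0]},
    {"xyz":[-0.001,0,-0.066],"twist":[0,0,0]},
    {"xyz":[-0.001,0,-0.066],"twist":[0,0,0]}
  ]
}}

```text
time: 9.28
tool_pos: [0.3959, -0.3126, 0.0118]
ee_rot: [-1.572, -0.002, -0.265]
wrist_force: [-0.3, 0.7, 0.2]
width: 0.094
```

{"fn": "step_arm", "kwargs": {
  "commands": [
    {"xyz":[0,0,0],"twist":[0,0,0]},
    {"xyz":[0,0,0],"twist":[0,0,0]},
    {"xyz":[0,0,0],"twist":[0,0,0]},
    {"xyz":[0,0,0],"twist":[0,0,0]},
    {"xyz":[0,0,0],"twist":[0,0,0]},
    {"xyz":[0,0,0],"twist":[0,0,0]},
    {"xyz":[0,0,0],"twist":[0,0,0]},
    {"xyz":[0,0,0],"twist":[0,0,0]},
    {"xyz":[0,0,0],"twist":[0,0,0]},
    {"xyz":[0,0,0],"twist":[0,0,0]},
    {"xyz":[0,0,0],"twist":[0,0,0]},
    {"xyz":[0,0,0],"twist":[0,0,0]}
  ],
  "fingers": 255
}}

```text
time: 10.28
tool_pos: [0.3949, -0.3123, 0.0105]
ee_rot: [-1.571, 0.0, -0.266]
wrist_force: [0.5, -0.5, -1.3]
width: 0.0363
```

```bash
python3 look.py g 422,251,30 328,300,40
```

```text
{'time': 10.2833, 'joint_positions': [-0.7818, 0.1191, 1.7548, 0.0, 1.2677, -0.5162], 'tool_pos': [0.3949, -0.3123, 0.0105], 'ee_rot': [-1.5708, 0.0, -0.2655], 'wrist_force': [0.4805, -0.4552, -1.349], 'width': 0.0363}
```

View pics/g.png

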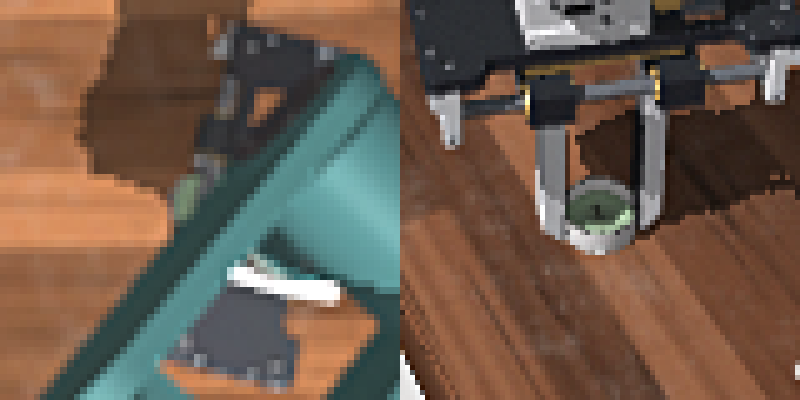

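{"fn": "step_arm", "kwargs": {
  "commands": [
    {"xyz":[0,0,0.02],"twist":[0,0,0]},
    {"xyz":[0,0,0.045],"twist":[0,0,0]},
    {"xyz":[0.005,0.012,0.07],"twist":[0,0,0]},
    {"xyz":[0.015,0.035,0.09],"twist":[0,0,0]},
    {"xyz":[0.028,0.065,0.1],"twist":[0,0,0]},
    {"xyz":[0.041,0.095,0.1],"twist":[0,0,0]},
    {"xyz":[0.054,0.125,0.1],"twist":[0,0,0]},
    {"xyz":[0.067,0.155,0.1],"twist":[0,0,0]},
    {"xyz":[0.08,0.185,0.1],"twist":[0,0,0]},
    {"xyz":[0.093,0.215,0.1],"twist":[0,0,0]},
    {"xyz":[0.106,0.245,0.1],"twist":[0,0,0]},
    {"xyz":[0.117,0.273,0.1],"twist":[0,0,0]}
  ]
}}

```text
time: 11.38
tool_pos: [0.5125, -0.0375, 0.1106]
ee_rot: [-1.571, -0.0, -0.265]
wrist_force: [-0.2, 0.2, -0.8]
width: 0.0365
```

{"fn": "step_arm", "kwargs": {
  "commands": [
    {"xyz":[0.008,0.022,0],"twist":[0,0,0]},
    {"xyz":[0.008,0.022,-0.015],"twist":[0,0,0]},
    {"xyz":[0.008,0.022,-0.03],"twist":[0,0,0]},
    {"xyz":[0.008,0.022,-0.03],"twist":[0,0,0]},
    {"xyz":[0.008,0.022,-0.03],"twist":[0,0,0]},
    {"xyz":[0.008,0.022,-0.03],"twist":[0,0,0]}
  ]
}}

```text
time: 11.88
tool_pos: [0.5202, -0.0176, 0.0811]
ee_rot: [-1.571, -0.001, -0.266]
wrist_force: [-0.5, -0.1, 0.2]
width: 0.0363
```

```bash
python3 look.py i 345,215,40 320,215,30
```

```text
{'time': 11.8833, 'joint_positions': [-0.1427, 0.0864, 1.6384, 0.0, 1.4161, 0.1232], 'tool_pos': [0.5202, -0.0176, 0.0811], 'ee_rot': [-1.5707, -0.0007, -0.266], 'wrist_force': [-0.5343, -0.077, 0.2285], 'width': 0.0363}
```

View pics/i.png

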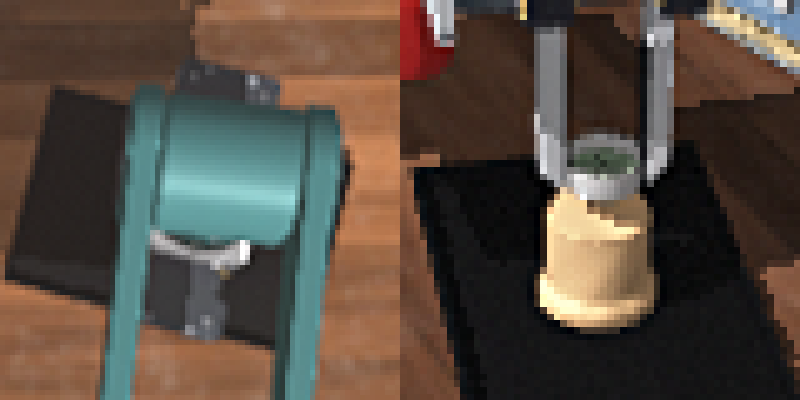

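{"fn": "step_arm", "kwargs": {
  "commands": [
    {"xyz":[0,0,-0.006],"twist":[0,0,0]},
    {"xyz":[0,0,-0.012],"twist":[0,0,0]},
    {"xyz":[-0.0005,0,-0.0158],"twist":[0,0,0]},
    {"xyz":[-0.0005,0,-0.0158],"twist":[0,0,0]},
    {"xyz":[-0.0005,0,-0.0158],"twist":[0,0,0]},
    {"xyz":[-0.0005,0,-0.0158],"twist":[0,0,0]}
  ]
}}

```text
time: 12.48
tool_pos: [0.5193, -0.0173, 0.0646]
ee_rot: [-1.571, 0.0, -0.266]
wrist_force: [0.4, 0.8, -0.4]
width: 0.0366
```

```bash
python3 look.py j 345,215,40 320,215,30
```

```text
{'time': 12.4833, 'joint_positions': [-0.1425, 0.099, 1.6594, 0.0, 1.3835, 0.1231], 'tool_pos': [0.5193, -0.0173, 0.0646], 'ee_rot': [-1.5708, 0.0003, -0.2656], 'wrist_force': [0.3923, 0.8001, -0.3763], 'width': 0.0366}
```

View pics/j.png

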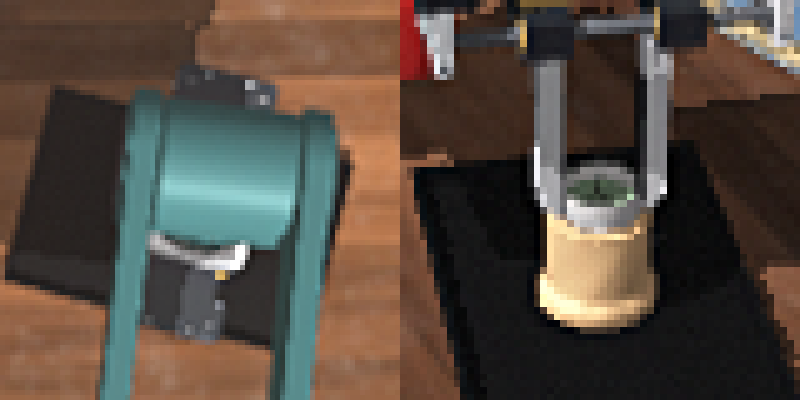

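{"fn": "step_arm", "kwargs": {
  "commands": [
    {"xyz":[0,0,0],"twist":[0,0,0]},
    {"xyz":[0,0,0],"twist":[0,0,0]},
    {"xyz":[0,0,0],"twist":[0,0,0]},
    {"xyz":[0,0,0],"twist":[0,0,0]},
    {"xyz":[0,0,0],"twist":[0,0,0]},
    {"xyz":[0,0,0],"twist":[0,0,0]},
    {"xyz":[0,0,0],"twist":[0,0,0]},
    {"xyz":[0,0,0.025],"twist":[0,0,0]},
    {"xyz":[0,0,0.05],"twist":[0,0,0]},
    {"xyz":[0,0,0.08],"twist":[0,0,0]},
    {"xyz":[0,0,0.11],"twist":[0,0,0]},
    {"xyz":[0,0,0.12],"twist":[0,0,0]}
  ],
  "fingers": 0
}}

```text
time: 13.58
tool_pos: [0.5216, -0.0176, 0.19]
ee_rot: [-1.57, -0.009, -0.266]
wrist_force: [0.8, 0.6, 0.7]
width: 0.0937
```

{"fn": "step_arm", "kwargs": {
  "commands": [
    {"xyz":[0.005,0.025,0],"twist":[0,0,0]},
    {"xyz":[0.011,0.055,0],"twist":[0,0,0]},
    {"xyz":[0.018,0.087,0],"twist":[0,0,0]},
    {"xyz":[0.025,0.119,0],"twist":[0,0,0]},
    {"xyz":[0.031,0.151,0],"twist":[0,0,0]},
    {"xyz":[0.038,0.183,0],"twist":[0,0,0]},
    {"xyz":[0.044,0.215,0],"twist":[0,0,0]},
    {"xyz":[0.051,0.247,0],"twist":[0,0,0]},
    {"xyz":[0.058,0.279,0],"twist":[0,0,0]},
    {"xyz":[0.064,0.311,0],"twist":[0,0,0]},
    {"xyz":[0.07,0.338,0],"twist":[0,0,0]},
    {"xyz":[0.0725,0.351,-0.02],"twist":[0,0,0]}
  ]
}}

```text
time: 14.58
tool_pos: [0.5936, 0.3381, 0.1675]
ee_rot: [-1.565, -0.005, -0.263]
wrist_force: [0.4, 0.3, 0.8]
width: 0.0939
```

{"fn": "step_arm", "kwargs": {
  "commands": [
    {"xyz":[0,0,-0.03],"twist":[0,0,0]},
    {"xyz":[0,0,-0.045],"twist":[0,0,0]},
    {"xyz":[0,0,-0.045],"twist":[0,0,0]},
    {"xyz":[0,0,-0.045],"twist":[0,0,0]},
    {"xyz":[0,0,-0.045],"twist":[0,0,0]}
  ]
}}

```text
time: 15.0
tool_pos: [0.5925, 0.3337, 0.1206]
ee_rot: [-1.57, -0.001, -0.266]
wrist_force: [1.0, 1.1, 0.4]
width: 0.0938
```

```bash
python3 look.py k 345,215,40 296,165,30;python3 - <<'E'
import cv2
s=cv2.imread("pics/k_top.png");cv2.imwrite("pics/k2.png",cv2.resize(s[140:290,180:380],None,fx=4,fy=4,interpolation=0))
E
```

```text
{'time': 15.0, 'joint_positions': [0.4296, 0.4066, 1.1664, -0.0, 1.5673, 0.6955], 'tool_pos': [0.5925, 0.3337, 0.1206], 'ee_rot': [-1.5699, -0.0011, -0.2658], 'wrist_force': [1.0363, 1.0645, 0.3586], 'width': 0.0938}
```

View pics/k.png

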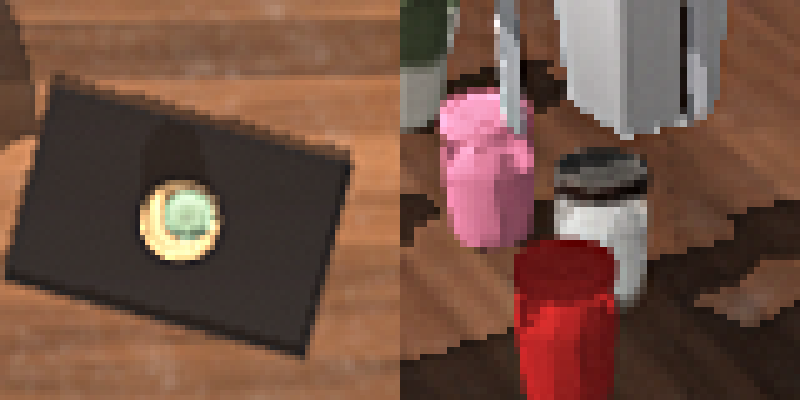

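View pics/k2.png

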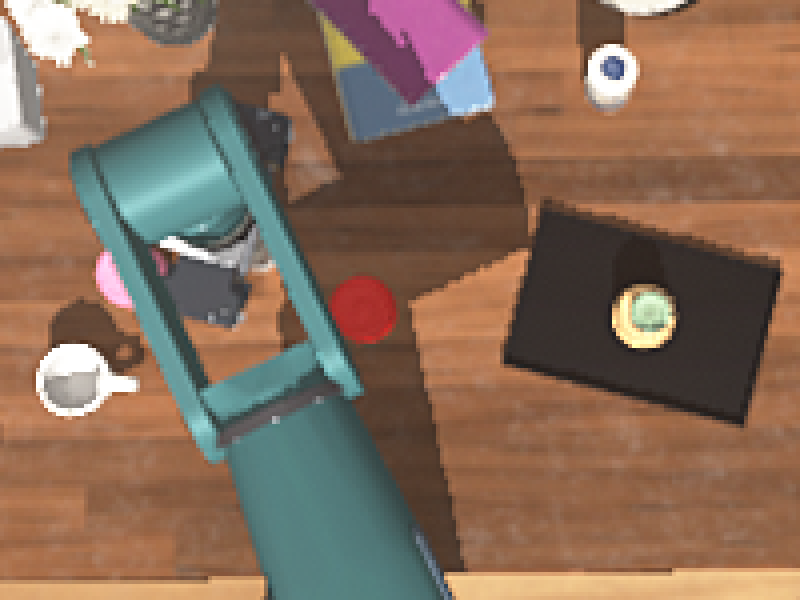

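{"fn": "step_arm", "kwargs": {
  "commands": [
    {"xyz":[0,0.0005,-0.02],"twist":[0,0,0]},
    {"xyz":[0,0.0005,-0.04],"twist":[0,0,0]},
    {"xyz":[0,0.0005,-0.06],"twist":[0,0,0]},
    {"xyz":[0,0.0005,-0.075],"twist":[0,0,0]},
    {"xyz":[0,0.0005,-0.083],"twist":[0,0,0]},
    {"xyz":[0,0.0005,-0.083],"twist":[0,0,0]},
    {"xyz":[0,0.0005,-0.083],"twist":[0,0,0]}
  ]
}}

```text
time: 15.68
tool_pos: [0.5926, 0.3343, 0.0379]
ee_rot: [-1.57, -0.001, -0.266]
wrist_force: [0.0, 0.4, 0.7]
width: 0.0942
```

```bash
python3 look.py l 345,215,40 296,165,30;python3 - <<'E'
from h import *
C={n:cam(n) for n in("scene","top")}
print('tea',ray(C['top'],341.9,217.3,.068), 'expected px', proj(C['top'],(.520,-.0168,.068)),proj(C['top'],(.520,-.0168,.053)))
E
```

```text
{'time': 15.6833, 'joint_positions': [0.4304, 0.4579, 1.2639, -0.0, 1.4181, 0.6962], 'tool_pos': [0.5926, 0.3343, 0.0379], 'ee_rot': [-1.5697, -0.0013, -0.2658], 'wrist_force': [0.0027, 0.3865, 0.6851], 'width': 0.0942}
tea [ 0.52161258 -0.0181376   0.068     ] expected px (np.float64(341.53451431679747), np.float64(217.75808265619662)) (np.float64(341.26552738396356), np.float64(218.04721947060526))
```

View pics/l.png

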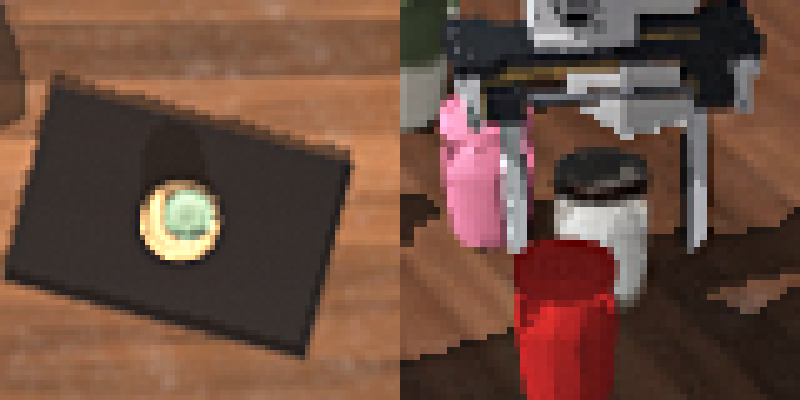

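{"fn": "step_arm", "kwargs": {
  "commands": [
    {"xyz":[0,0,0],"twist":[0,0,0]},
    {"xyz":[0,0,0],"twist":[0,0,0]},
    {"xyz":[0,0,0],"twist":[0,0,0]},
    {"xyz":[0,0,0],"twist":[0,0,0]},
    {"xyz":[0,0,0],"twist":[0,0,0]},
    {"xyz":[0,0,0],"twist":[0,0,0]},
    {"xyz":[0,0,0],"twist":[0,0,0]},
    {"xyz":[0,0,0],"twist":[0,0,0]},
    {"xyz":[0,0,0],"twist":[0,0,0]}
  ],
  "fingers": 255
}}

```text
time: 16.53
tool_pos: [0.5916, 0.3343, 0.0367]
ee_rot: [-1.571, 0.001, -0.265]
wrist_force: [-1.0, 0.9, 0.6]
width: 0.0563
```

```bash
python3 look.py m 345,215,40 296,165,30;python3 - <<'E'
from h import *
C={n:cam(n) for n in("scene","top")}
for n in C:
    ac=[]
    im=cv2.imread(f"pics/m_{n}.png")
    c=proj(C[n],(.52,-.017,.06));x,y=map(int,c);w=14
    cv2.imwrite(f"pics/m2_{n}.png",cv2.resize(im[y-w:y+w,x-w:x+w],(400,400),interpolation=0));print(n,x-w,y-w)
a=cv2.imread("pics/m2_top.png");b=cv2.imread("pics/m2_scene.png");cv2.imwrite("pics/m2.png",np.hstack([a,b]))
E
```

```text
{'time': 16.5333, 'joint_positions': [0.4308, 0.4586, 1.2654, 0.0003, 1.4181, 0.6961], 'tool_pos': [0.5916, 0.3343, 0.0367], 'ee_rot': [-1.571, 0.0006, -0.2654], 'wrist_force': [-1.0029, 0.9308, 0.5552], 'width': 0.0563}
scene 305 200
top 327 203
```

View pics/m.png

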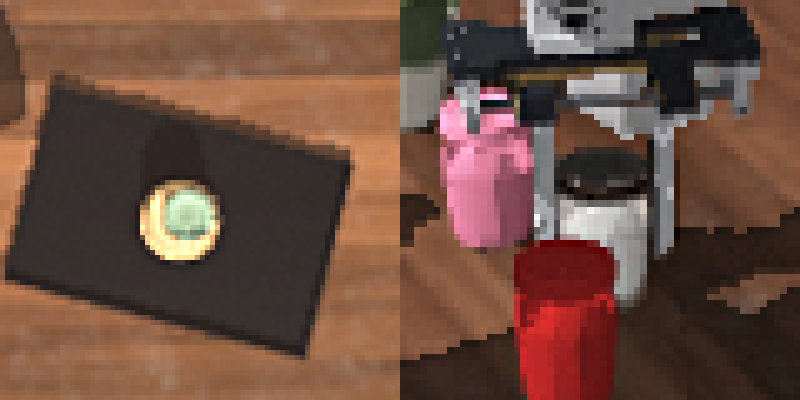

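View pics/m2.png

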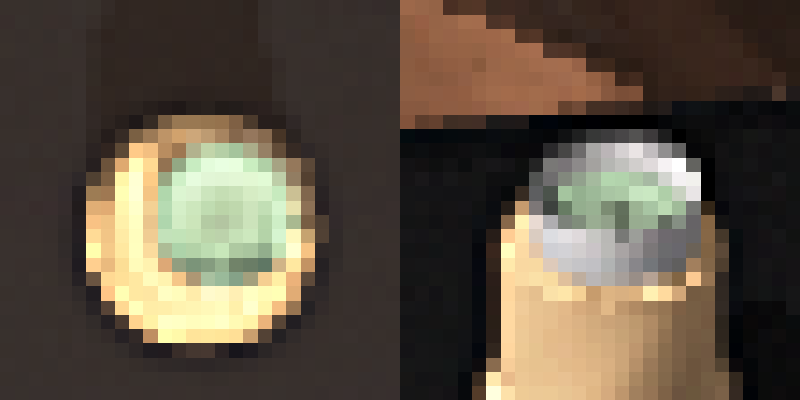

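{"fn": "step_arm", "kwargs": {
  "commands": [
    {"xyz":[0,0,0.02],"twist":[0,0,0]},
    {"xyz":[0,0,0.045],"twist":[0,0,0]},
    {"xyz":[0,0,0.07],"twist":[0,0,0]},
    {"xyz":[0,0,0.095],"twist":[0,0,0]},
    {"xyz":[0,0,0.115],"twist":[0,0,0]},
    {"xyz":[0,0,0.12],"twist":[0,0,0]},
    {"xyz":[0,0,0.12],"twist":[0,0,0]}
  ]
}}

```text
time: 17.22
tool_pos: [0.5931, 0.3344, 0.1584]
ee_rot: [-1.569, -0.003, -0.266]
wrist_force: [0.0, 0.6, -1.7]
width: 0.0562
```

{"fn": "step_arm", "kwargs": {
  "commands": [
    {"xyz":[-0.004,-0.02,0],"twist":[0,0,0]},
    {"xyz":[-0.009,-0.046,0],"twist":[0,0,0]},
    {"xyz":[-0.014,-0.074,0],"twist":[0,0,0]},
    {"xyz":[-0.019,-0.102,0],"twist":[0,0,0]},
    {"xyz":[-0.025,-0.13,0],"twist":[0,0,0]},
    {"xyz":[-0.03,-0.158,0],"twist":[0,0,0]},
    {"xyz":[-0.035,-0.186,0],"twist":[0,0,0]},
    {"xyz":[-0.04,-0.214,0],"twist":[0,0,0]},
    {"xyz":[-0.046,-0.242,0],"twist":[0,0,0]},
    {"xyz":[-0.051,-0.27,0],"twist":[0,0,0]},
    {"xyz":[-0.0535,-0.283,-0.02],"twist":[0,0,0]},
    {"xyz":[-0.0535,-0.283,-0.04],"twist":[0,0,0]}
  ]
}}

```text
time: 18.22
tool_pos: [0.5378, 0.0479, 0.1152]
ee_rot: [-1.573, -0.0, -0.269]
wrist_force: [0.4, 0.4, -3.7]
width: 0.0564
```

{"fn": "step_arm", "kwargs": {
  "commands": [
    {"xyz":[0,0,-0.02],"twist":[0,0,0]},
    {"xyz":[0,0,-0.04],"twist":[0,0,0]},
    {"xyz":[0,0,-0.05],"twist":[0,0,0]},
    {"xyz":[0,0,-0.05],"twist":[0,0,0]},
    {"xyz":[0,0,-0.05],"twist":[0,0,0]},
    {"xyz":[0,0,-0.05],"twist":[0,0,0]}
  ]
}}

```text
time: 18.72
tool_pos: [0.5391, 0.0513, 0.0674]
ee_rot: [-1.571, -0.001, -0.265]
wrist_force: [0.3, 0.2, -2.3]
width: 0.0562
```

```bash
python3 look.py n 335,210,40 318,220,40
```

```text
{'time': 18.7167, 'joint_positions': [-0.0099, 0.1425, 1.6051, -0.0001, 1.3927, 0.2554], 'tool_pos': [0.5391, 0.0513, 0.0674], 'ee_rot': [-1.5706, -0.0013, -0.2653], 'wrist_force': [0.2928, 0.1678, -2.3476], 'width': 0.0562}
```

View pics/n.png

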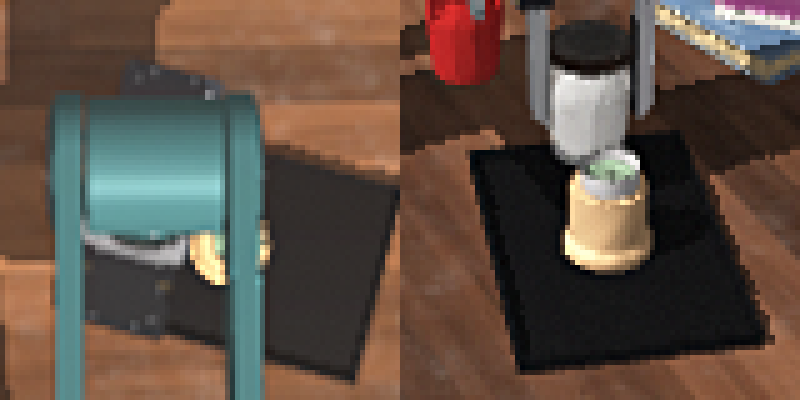

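```bash
python3 - <<'E'
from h import *
c=cam('scene')
print(proj(c,(.5385,.0512,.1155)),proj(c,(.5385,.0512,.0305)),ray(c,316.5,187.9,.1155))
im=cv2.imread("pics/n_scene.png");cv2.imwrite("pics/n2.png",cv2.resize(np.clip(im[175:225,295:340].astype(float)*1.5,0,255).astype(np.uint8),None,fx=12,fy=12,interpolation=0))
E
```

```text
(np.float64(315.0993003946392), np.float64(188.15575025106924)) (np.float64(315.0052262044658), np.float64(210.12192271167427)) [0.54334351 0.05075578 0.1155    ]
```

View pics/n2.png

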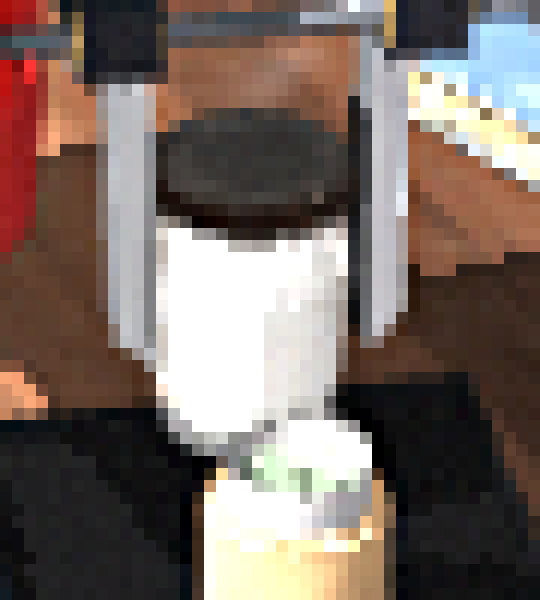

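{"fn": "step_arm", "kwargs": {
  "commands": [
    {"xyz":[0,0,-0.009],"twist":[0,0,0]},
    {"xyz":[0,0,-0.018],"twist":[0,0,0]},
    {"xyz":[0,0,-0.0235],"twist":[0,0,0]},
    {"xyz":[0,-0.0005,-0.0262],"twist":[0,0,0]},
    {"xyz":[0,-0.0005,-0.0262],"twist":[0,0,0]},
    {"xyz":[0,-0.0005,-0.0262],"twist":[0,0,0]}
  ]
}}

```text
time: 19.32
tool_pos: [0.5384, 0.0506, 0.0401]
ee_rot: [-1.571, 0.0, -0.265]
wrist_force: [0.1, 0.2, -2.1]
width: 0.0561
```

{"fn": "step_arm", "kwargs": {
  "commands": [
    {"xyz":[0,0,0],"twist":[0,0,0]},
    {"xyz":[0,0,0],"twist":[0,0,0]},
    {"xyz":[0,0,0],"twist":[0,0,0]},
    {"xyz":[0,0,0],"twist":[0,0,0]},
    {"xyz":[0,0,0],"twist":[0,0,0]},
    {"xyz":[0,0,0.02],"twist":[0,0,0]},
    {"xyz":[0,0,0.05],"twist":[0,0,0]},
    {"xyz":[0,0,0.08],"twist":[0,0,0]},
    {"xyz":[0,0,0.115],"twist":[0,0,0]},
    {"xyz":[0,0,0.15],"twist":[0,0,0]},
    {"xyz":[0,0,0.18],"twist":[0,0,0]},
    {"xyz":[0,0,0.18],"twist":[0,0,0]}
  ],
  "fingers": 0
}}

```text
time: 20.32
tool_pos: [0.5418, 0.0507, 0.2292]
ee_rot: [-1.567, -0.014, -0.266]
wrist_force: [0.3, 0.0, 1.8]
width: 0.0942
```

{"fn": "step_arm", "kwargs": {
  "commands": [
    {"xyz":[-0.012,0.02,0],"twist":[0,0,0]},
    {"xyz":[-0.027,0.046,0],"twist":[0,0,0]},
    {"xyz":[-0.042,0.072,0],"twist":[0,0,0]},
    {"xyz":[-0.057,0.098,0],"twist":[0,0,0]},
    {"xyz":[-0.072,0.124,0],"twist":[0,0,0]},
    {"xyz":[-0.087,0.15,0],"twist":[0,0,0]},
    {"xyz":[-0.102,0.176,0],"twist":[0,0,0]},
    {"xyz":[-0.117,0.202,0],"twist":[0,0,0]},
    {"xyz":[-0.13,0.225,0],"twist":[0,0,0]},
    {"xyz":[-0.1355,0.234,-0.01],"twist":[0,0,0]},
    {"xyz":[-0.1355,0.234,-0.02],"twist":[0,0,0]},
    {"xyz":[-0.1355,0.234,-0.02],"twist":[0,0,0]}
  ]
}}

```text
time: 21.32
tool_pos: [0.4017, 0.2836, 0.1969]
ee_rot: [-1.576, 0.003, -0.265]
wrist_force: [0.1, -0.1, -0.5]
width: 0.094
```

{"fn": "step_arm", "kwargs": {
  "commands": [
    {"xyz":[0,0,0],"twist":[0,0,0]},
    {"xyz":[0,0,0],"twist":[0,0,0]}
  ]
}}

```text
time: 21.48
tool_pos: [0.4036, 0.2835, 0.2]
ee_rot: [-1.572, 0.0, -0.267]
wrist_force: [0.2, -0.3, 0.3]
width: 0.0932
```

```bash
python3 look.py o 340,212,30 254,165,30
```

```text
{'time': 21.4833, 'joint_positions': [0.4977, -0.0361, 1.5234, -0.0006, 1.6552, 0.7652], 'tool_pos': [0.4036, 0.2835, 0.2], 'ee_rot': [-1.5719, 0.0002, -0.2675], 'wrist_force': [0.2388, -0.3206, 0.337], 'width': 0.0932}
```

View pics/o.png

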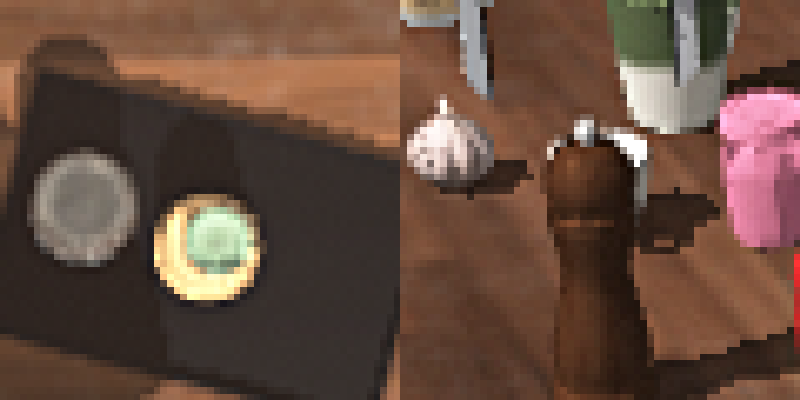

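{"fn": "step_arm", "kwargs": {
  "commands": [
    {"xyz":[0,0.001,-0.02],"twist":[0,0,0]},
    {"xyz":[0,0.001,-0.04],"twist":[0,0,0]},
    {"xyz":[0,0.001,-0.06],"twist":[0,0,0]},
    {"xyz":[0,0.001,-0.0725],"twist":[0,0,0]},
    {"xyz":[0,0.001,-0.0725],"twist":[0,0,0]},
    {"xyz":[0,0.001,-0.0725],"twist":[0,0,0]},
    {"xyz":[0,0.001,-0.0725],"twist":[0,0,0]}
  ]
}}

```text
time: 22.17
tool_pos: [0.404, 0.2858, 0.1294]
ee_rot: [-1.569, -0.002, -0.266]
wrist_force: [-0.9, -0.5, 1.3]
width: 0.0943
```

```bash
python3 look.py p 340,212,30 254,170,30; python3 - <<'E'
from h import *
c=cam('top');X=ray(c,322.1,212.5,.088);print(X,(X[:2]-[.52,-.0168])@np.array([[.9648,.2631],[-.2631,.9648]]))
E
```

```text
{'time': 22.1667, 'joint_positions': [0.5011, -0.0052, 1.6341, -0.0001, 1.5104, 0.7674], 'tool_pos': [0.404, 0.2858, 0.1294], 'ee_rot': [-1.5692, -0.0017, -0.2663], 'wrist_force': [-0.9257, -0.5281, 1.3004], 'width': 0.0943}
[0.53822298 0.05254709 0.088     ] [-0.00066369  0.07170054]
```

View pics/p.png

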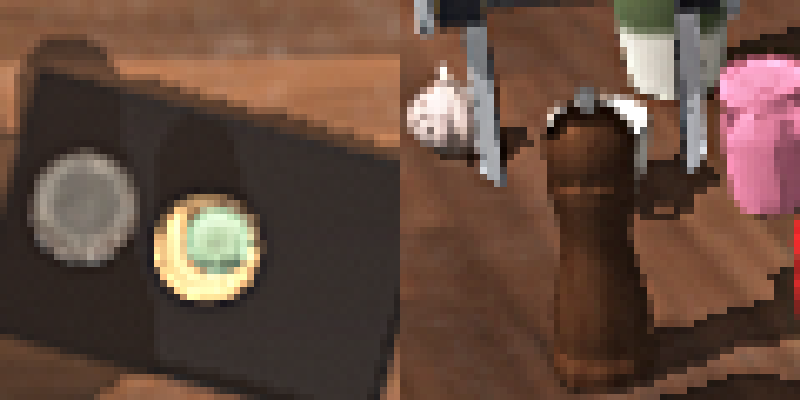

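{"fn": "step_arm", "kwargs": {
  "commands": [
    {"xyz":[0,0,0],"twist":[0,0,0]},
    {"xyz":[0,0,0],"twist":[0,0,0]},
    {"xyz":[0,0,0],"twist":[0,0,0]},
    {"xyz":[0,0,0],"twist":[0,0,0]},
    {"xyz":[0,0,0],"twist":[0,0,0]},
    {"xyz":[0,0,0],"twist":[0,0,0]},
    {"xyz":[0,0,0],"twist":[0,0,0]},
    {"xyz":[0,0,0],"twist":[0,0,0]},
    {"xyz":[0,0,0],"twist":[0,0,0]},
    {"xyz":[0,0,0],"twist":[0,0,0]}
  ],
  "fingers": 255
}}

```text
time: 23.1
tool_pos: [0.4029, 0.2857, 0.128]
ee_rot: [-1.571, 0.0, -0.266]
wrist_force: [0.3, 0.4, -0.4]
width: 0.0477
```

{"fn": "step_arm", "kwargs": {
  "commands": [
    {"xyz":[0,0,0.015],"twist":[0,0,0]},
    {"xyz":[0,0,0.03],"twist":[0,0,0]},
    {"xyz":[0,0,0.045],"twist":[0,0,0]},
    {"xyz":[0,0,0.06],"twist":[0,0,0]},
    {"xyz":[0,0,0.08],"twist":[0,0,0]},
    {"xyz":[0,0,0.1],"twist":[0,0,0]},
    {"xyz":[0,0,0.12],"twist":[0,0,0]},
    {"xyz":[0,0,0.12],"twist":[0,0,0]},
    {"xyz":[0,0,0.12],"twist":[0,0,0]}
  ]
}}

```text
time: 23.85
tool_pos: [0.4033, 0.2858, 0.2484]
ee_rot: [-1.57, -0.001, -0.266]
wrist_force: [-0.9, 0.1, -3.3]
width: 0.0478
```

```bash
python3 look.py q 340,212,30 254,150,35
```

```text
{'time': 23.85, 'joint_positions': [0.5019, -0.0428, 1.4347, -0.0001, 1.748, 0.7674], 'tool_pos': [0.4033, 0.2858, 0.2484], 'ee_rot': [-1.5697, -0.0013, -0.2655], 'wrist_force': [-0.9058, 0.0781, -3.2668], 'width': 0.0478}
```

View pics/q.png

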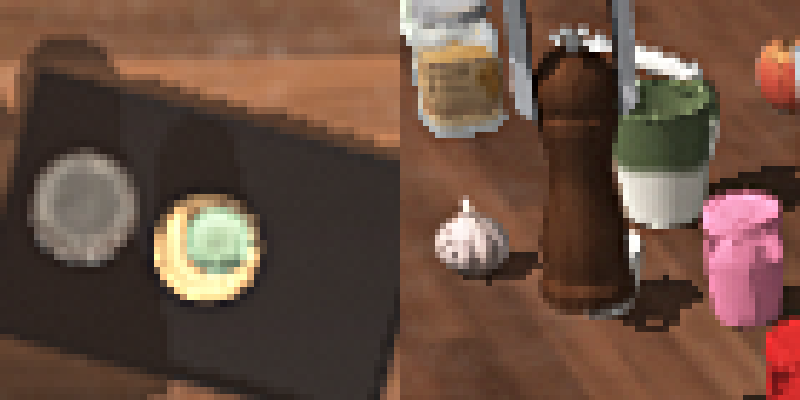

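{"fn": "step_arm", "kwargs": {
  "commands": [
    {"xyz":[0.004,-0.015,0],"twist":[0,0,0]},
    {"xyz":[0.01,-0.04,0],"twist":[0,0,0]},
    {"xyz":[0.018,-0.068,0],"twist":[0,0,0]},
    {"xyz":[0.026,-0.096,0],"twist":[0,0,0]},
    {"xyz":[0.034,-0.124,0],"twist":[0,0,0]},
    {"xyz":[0.042,-0.152,0],"twist":[0,0,0]},
    {"xyz":[0.05,-0.18,0],"twist":[0,0,0]},
    {"xyz":[0.058,-0.208,0],"twist":[0,0,0]},
    {"xyz":[0.066,-0.236,0],"twist":[0,0,0]},
    {"xyz":[0.073,-0.264,0],"twist":[0,0,0]},
    {"xyz":[0.08,-0.292,0],"twist":[0,0,0]},
    {"xyz":[0.087,-0.32,0],"twist":[0,0,0]}
  ]
}}

```text
time: 24.95
tool_pos: [0.4892, -0.0356, 0.2456]
ee_rot: [-1.571, 0.004, -0.266]
wrist_force: [0.7, 0.4, -2.5]
width: 0.0478
```

{"fn": "step_arm", "kwargs": {
  "commands": [
    {"xyz":[0.006,-0.028,0],"twist":[0,0,0]},
    {"xyz":[0.0115,-0.0505,0],"twist":[0,0,0]},
    {"xyz":[0.0115,-0.0505,0],"twist":[0,0,0]},
    {"xyz":[0.0115,-0.0505,-0.02],"twist":[0,0,0]},
    {"xyz":[0.0115,-0.0505,-0.04],"twist":[0,0,0]},
    {"xyz":[0.0115,-0.0505,-0.06],"twist":[0,0,0]},
    {"xyz":[0.0115,-0.0505,-0.08],"twist":[0,0,0]},
    {"xyz":[0.0115,-0.0505,-0.095],"twist":[0,0,0]},
    {"xyz":[0.0115,-0.0505,-0.1],"twist":[0,0,0]},
    {"xyz":[0.0115,-0.0505,-0.1],"twist":[0,0,0]},
    {"xyz":[0.0115,-0.0505,-0.1],"twist":[0,0,0]}
  ]
}}

```text
time: 25.87
tool_pos: [0.5012, -0.0844, 0.1477]
ee_rot: [-1.571, 0.001, -0.265]
wrist_force: [0.1, -0.3, -2.6]
width: 0.0474
```

```bash
python3 look.py r 345,215,40 320,220,45; python3 - <<'E'
from h import *
c=cam('scene')
print([np.round(proj(c,(.5015,-.0848,z)),1) for z in (.02,.035,.16,.19)])
im=cv2.imread("pics/r_scene.png");cv2.imwrite("pics/r2.png",cv2.resize(np.clip(im[170:260,280:360].astype(float)*1.8,0,255).astype(np.uint8),None,fx=6.5,fy=6.5,interpolation=0))
E
```

```text
{'time': 25.8667, 'joint_positions': [-0.2785, 0.0175, 1.5744, 0.0002, 1.5507, -0.0133], 'tool_pos': [0.5012, -0.0844, 0.1477], 'ee_rot': [-1.5706, 0.001, -0.2652], 'wrist_force': [0.1368, -0.2544, -2.5827], 'width': 0.0474}
[array([323.5, 237.6]), array([323.6, 233.7]), array([324.3, 198.6]), array([324.4, 189.5])]
```

View pics/r2.png

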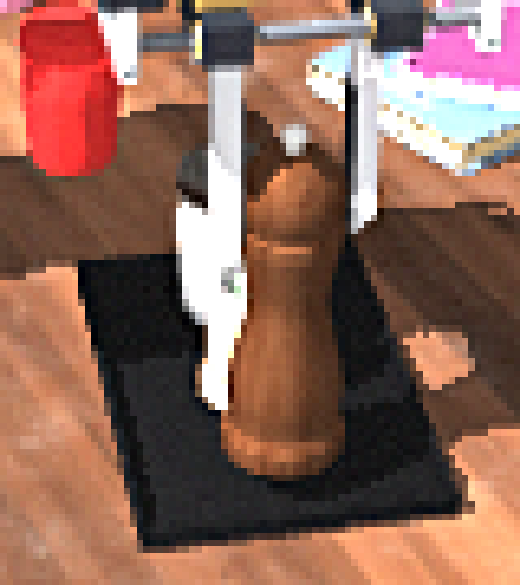

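{"fn": "step_arm", "kwargs": {
  "commands": [
    {"xyz":[0,0,-0.005],"twist":[0,0,0]},
    {"xyz":[0,0,-0.01],"twist":[0,0,0]},
    {"xyz":[0,0,-0.014],"twist":[0,0,0]},
    {"xyz":[0,0,-0.0162],"twist":[0,0,0]},
    {"xyz":[0,0,-0.0162],"twist":[0,0,0]},
    {"xyz":[0,0,-0.0162],"twist":[0,0,0]},
    {"xyz":[0,0,-0.0162],"twist":[0,0,0]}
  ]
}}

```text
time: 26.55
tool_pos: [0.5015, -0.0848, 0.1318]
ee_rot: [-1.571, -0.0, -0.266]
wrist_force: [0.8, -0.4, -1.9]
width: 0.0478
```

{"fn": "step_arm", "kwargs": {
  "commands": [
    {"xyz":[0,0,0],"twist":[0,0,0]},
    {"xyz":[0,0,0],"twist":[0,0,0]},
    {"xyz":[0,0,0],"twist":[0,0,0]},
    {"xyz":[0,0,0],"twist":[0,0,0]},
    {"xyz":[0,0,0],"twist":[0,0,0]},
    {"xyz":[0,0,0],"twist":[0,0,0]},
    {"xyz":[0,0,0],"twist":[0,0,0]},
    {"xyz":[0,0,0.02],"twist":[0,0,0]},
    {"xyz":[0,0,0.045],"twist":[0,0,0]},
    {"xyz":[0,0,0.07],"twist":[0,0,0]},
    {"xyz":[0,0,0.1],"twist":[0,0,0]},
    {"xyz":[0,0,0.13],"twist":[0,0,0]}
  ],
  "fingers": 0
}}

```text
time: 27.55
tool_pos: [0.5011, -0.0847, 0.2627]
ee_rot: [-1.571, 0.001, -0.265]
wrist_force: [0.8, 0.2, -0.3]
width: 0.094
```

{"fn": "step_arm", "kwargs": {
  "commands": [
    {"xyz":[-0.02,-0.025,0.01],"twist":[0,0,0]},
    {"xyz":[-0.04,-0.05,0.01],"twist":[0,0,0]},
    {"xyz":[-0.06,-0.075,0.01],"twist":[0,0,0]},
    {"xyz":[-0.08,-0.1,0.01],"twist":[0,0,0]},
    {"xyz":[-0.1,-0.13,0.01],"twist":[0,0,0]},
    {"xyz":[-0.12,-0.16,0.01],"twist":[0,0,0]},
    {"xyz":[-0.14,-0.19,0.01],"twist":[0,0,0]},
    {"xyz":[-0.16,-0.22,0.01],"twist":[0,0,0]},
    {"xyz":[-0.18,-0.25,0.01],"twist":[0,0,0]},
    {"xyz":[-0.2,-0.28,0.01],"twist":[0,0,0]},
    {"xyz":[-0.2,-0.28,0.01],"twist":[0,0,0]},
    {"xyz":[-0.2,-0.28,0.01],"twist":[0,0,0]}
  ]
}}

```text
time: 28.55
tool_pos: [0.3004, -0.3659, 0.2715]
ee_rot: [-1.57, 0.0, -0.269]
wrist_force: [-1.2, 0.7, -0.5]
width: 0.0937
```

```bash
python3 look.py s 340,212,30 320,215,45; python3 - <<'E'
from h import *
c=cam('top');print([np.round((np.array(proj(c,(.5015,-.0848,z)))-[309.5,181.5])*400/60,0) for z in(.0,.17)])
E
```

```text
{'time': 28.55, 'joint_positions': [-1.0035, -0.0877, 1.4318, 0.0004, 1.7984, -0.734], 'tool_pos': [0.3004, -0.3659, 0.2715], 'ee_rot': [-1.5699, 0.0004, -0.2694], 'wrist_force': [-1.1939, 0.731, -0.5306], 'width': 0.0937}
[array([329., 282.]), array([363., 262.])]
```

View pics/s.png

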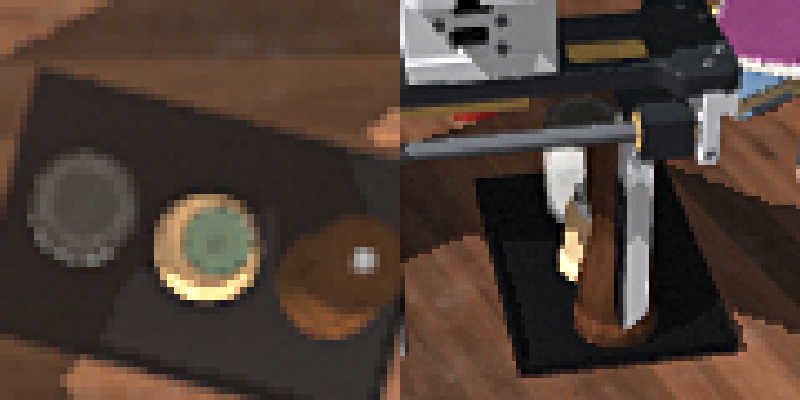

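View pics/s_top.png

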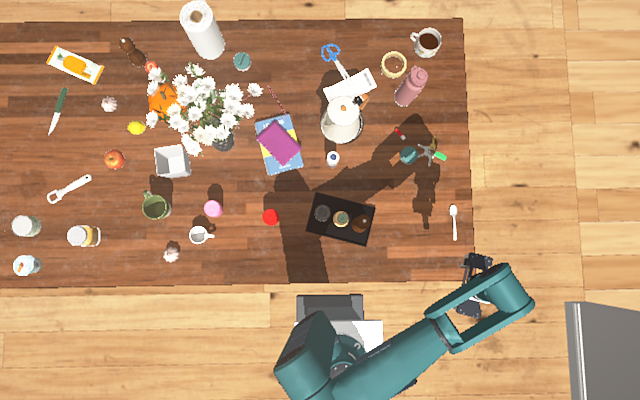

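{"fn": "step_arm", "kwargs": {
  "commands": [
    {"xyz":[0,0,0.03],"twist":[0,0,0]},
    {"xyz":[0,-0.02,0.06],"twist":[0,0,0]},
    {"xyz":[-0.02,-0.04,0.09],"twist":[0,0,0]},
    {"xyz":[-0.04,-0.06,0.12],"twist":[0,0,0]},
    {"xyz":[-0.07,-0.06,0.15],"twist":[0,0,0]},
    {"xyz":[-0.1,-0.06,0.18],"twist":[0,0,0]},
    {"xyz":[-0.13,-0.06,0.2],"twist":[0,0,0]},
    {"xyz":[-0.16,-0.06,0.2],"twist":[0,0,0]},
    {"xyz":[-0.16,-0.06,0.2],"twist":[0,0,0]},
    {"xyz":[-0.16,-0.06,0.2],"twist":[0,0,0]},
    {"xyz":[-0.16,-0.06,0.2],"twist":[0,0,0]}
  ]
}}

```text
time: 29.57
tool_pos: [0.1428, -0.4243, 0.4714]
ee_rot: [-1.57, -0.0, -0.263]
wrist_force: [-0.0, -0.0, -1.0]
width: 0.0941
```

```bash
python3 look.py t 340,212,30 320,215,45
```

```text
{'time': 29.5667, 'joint_positions': [-1.3735, -0.0424, 0.9838, 0.0009, 2.2009, -1.1096], 'tool_pos': [0.1428, -0.4243, 0.4714], 'ee_rot': [-1.5699, -0.0004, -0.2633], 'wrist_force': [-0.0469, -0.0055, -0.9568], 'width': 0.0941}
```

View pics/t.png

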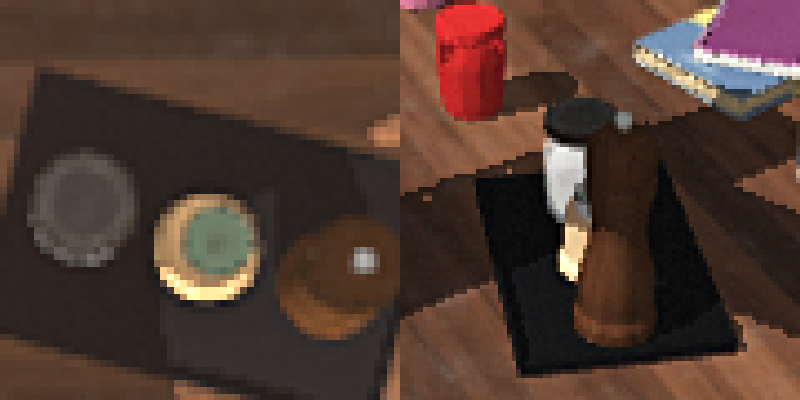

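Both views show the salt, the block with the tealight, and the mill upright in one row on the tray. The robot is clear of everything, so I am handing in.

```bash
python3 -c "
from bench import robot
print(robot.close_job())"
```

```text
the job is handed in; nothing more can be done
None
```

The tray is laid and the job is handed in, at about 30 s of the 128 s allowed. I placed the candle block in the middle, then the tealight on it, then the salt jar to the left and the pepper mill to the right.

**Spacing:** the salt and mill were set 70.5 mm from the block's centre. That is the middle of the free gap between the block's foot and the inside of the rim. Exactly half of the 115 mm from the block's centre to the tray's end would have made them touch the block.

**Last checks:**
- **Salt:** within about 1 mm of its target in the top view.
- **Mill:** its knob is where it should be to within a pixel, and it stands upright.
- **Block:** centred to within about 1 mm.
- **Tealight:** the views disagreed slightly. The top view puts it about 2 mm to the right (the robot's side) of the block's centre, while an earlier side view showed no sideways offset. I left it, because regripping it between the jar and the mill was riskier than the error.
- **Final side view:** the mill hid most of the block and the tealight, so their last check rests on the top view.
- **Tray and bystanders:** I did not grip or touch the tray, cup, timer or spice jar. In the overall top picture after the mill was placed they appear where they started, though I did not re-measure them.
- **Forces:** the wrist force stayed below 5 N in every reading I saw.

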